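# Rack the washed plates to drain and log them on the counter

## Task

Two washed plates lean on the two grey stands: a thick well plate and a thin plain metal plate. Stand each one upright on its long edge, fully down and roughly centred along its slot, in the empty slot of the white-and-wire draining rack that suits its thickness (well plate in the wide empty slot, metal plate in the narrow empty slot), without disturbing the plates already in the rack, the amber bottle, the beaker or the petri dishes. When both are racked and released, swing the lever of the grey bench counter away from its display side all the way to its stop and let it spring back.

Things in the scene. Friction and masses are not known exactly. Their poses are not given: they have to be found in the camera images.
- well_plate: the loose white 96-well plate, 128 x 86 mm, 14 mm thick, at first leaning long edge down on a stand, top edge towards the robot. Origin at the centre of its underside; z points out of the well side (its thickness, 0 to 14 mm), y along its long side (128 mm), x along its short side (86 mm). At the start x points down the slope and z away from the stand
- well_plate_mid (a point): the centre of the well plate's volume; axes as the plate
- metal_plate: the loose plain aluminium plate, 128 x 86 mm, 8 mm thick, at first leaning long edge down on the other stand. Origin at the centre of its underside; z is its thickness direction (0 to 8 mm), y along its long side (128 mm), x along its short side (86 mm); at the start as the well plate's
- metal_plate_mid (a point): the centre of the metal plate's volume; axes as the plate
- stand_a: fixed grey leaning stand, base 80 (x) x 136 (y) x 10 mm, holding the well plate at first (which stand is nearer varies). Origin centre of underside, z up. Its panel leans 30 degrees from vertical, top towards -x, face to +x. Panel and 116 mm lip carry the plate's lower 42 mm; the upper 44 mm is free on both faces. Plate top edge about 97 to 104 mm above the bench
- stand_b: a second stand of the same make, that holds the metal plate at the start
- rack: fixed draining rack: white tray 196 (x) x 150 (y) mm, inside 142 mm along y between 14 mm rims, floor 6 mm above the bench; four slots along y, each between two wire hoops 5 mm thick, 100 mm long, up to 52 mm above the bench. Slots at x = -67.5 (18 mm wide, filled), -22.5 (12 mm wide, empty), 22.5 (18 mm wide, empty), 67.5 mm (12 mm wide, filled). Origin centre of underside, z up
- wide_slot (a point): centre of the floor of the empty wide slot (18 mm between the wires); axes as the rack
- narrow_slot (a point): centre of the floor of the empty narrow slot (12 mm between the wires); axes as the rack
- racked_well_plate: a like well plate that already stands on its long edge in the rack, top about 92 mm above the bench; must stay. Axes as the well plate
- racked_metal_plate: a like metal plate that already stands on its long edge in the rack, top about 92 mm above the bench; must stay. Axes as the metal plate
- counter: fixed grey bench counter, box 64 (x) x 56 (y) x 42 mm with its display on the -x side. Origin at the centre of its underside, z up
- lever (a joint): angle (rad) of the counter's lever, a 60 mm steel rod with a black ball, on a pivot 38 mm above the bench over the counter's centre. 0: at rest, leaning 0.4 rad to the counter's -x; 0.8: at its stop, leaning 0.4 rad to +x. A spring returns it; the stop takes about 3 N at the ball
- lever_knob (a point): centre of the lever's black ball, 20 mm in diameter; at rest 93 mm above the bench
- amber_bottle: amber glass bottle, 51 mm in diameter, 100 mm high, loose; origin at the centre of its underside; leave alone
- beaker: beaker, 54 mm in diameter, 66 mm high, loose; origin at the centre of its underside; leave alone
- petri: stack of three petri dishes, 90 mm in diameter, 45 mm high, loose; origin at the centre of its underside; leave alone

How it is judged:
By the outcome, as a careful person would: the job done as asked, in the order asked, and still so for the second after the job is handed in, with the robot touching nothing.
It also fails if it takes over 69 s, if anything falls off the work surface, if the arm or the gripper's body presses on something with over 40 N, if the wrist force passes 120 N, or if a joint passes its speed limit or range.

## Robot

A 6-joint arm with a two-finger parallel gripper is mounted at the origin on a cart in front of the work surface, level with it; the furniture and walls round the work are solid. World frame = base frame: x ahead of the robot, y to its left, z up, the work surface at z = 0. Lengths are in m, angles in rad, forces in N, time in s.
With the tool pointing down it reaches from about 0.275 to 0.875 m from the base axis. Payload 12.5 kg.
Tool frame: the origin (TCP) lies midway between the tips of the shut fingers; the grasp point (between the pads) lies 19 mm behind it (arm.hold_point_z is the distance from the TCP to the grasp point, in m); z points along the fingers, y is the direction in which the jaws open and shut (so a half turn about z gives the same grasp; the last joint's range is limited). The gripper opens to 85 mm and grips with 20 to 120 N. Pads are 22 mm wide; open, the fingers measure 114 mm over their backs; the gripper's body (76 mm by 85 mm) begins 54 mm behind the grasp point. The pads swing forward as they close: fully open they stand 13 mm farther back than shut.
Start: joints at [1.144, 0.351, 1.652, -0, 1.139, -0.085], TCP at [0.184, 0.518, 0.231] pointing down, gripper open.
Joint ranges: [-2.75, 2.75], [-0.79, 2.1], [0.01, 2.65], [-1.57, 4.71], [0.07, 3.14], [-2.87, 2.87]. Speed limits (rad/s): [2.22, 2.22, 2.79, 3.14, 3.14, 3.14].

## Interface

Orientations are given as [roll, pitch, yaw] about the fixed x, y, z axes, in that order (R = Rz(yaw) Ry(pitch) Rx(roll)).
In Python, from bench import arm gives the robot as it stands.
- The arm moves only by the tool step_arm, never from a script. Its argument "rows" is a list of rows, each an object of numbers: "x", "y", "z": the shift along the tool's x, y, z in cm; "rx", "ry", "rz": the turn, a rotation vector about the tool's x, y, z in rad. A call has exactly 10 rows; each row shifts and turns the pose as measured when the row begins, along the tool's axes as they then stand; what a row does not reach is not made up. A row lasts 1/8 s, in which the tool goes at most 62.5 mm and 10.7 degrees, less where a joint would pass 70% of its speed; a pose out of reach is approached as far as the arm can. A call is refused whole if a number of a shift passes 6.25 or a number of a turn 0.188, either way. A call with a gripper value outside its range is refused whole. "jaw" is the gripper command: -1 is fully open, 1 is shut, values between are in proportion, set as the call begins (left out, the last holds). The fingers move at their own pace and stop on an object; "squeeze" is the grip in N (left out, the last holds). Time passes only in rows, so rows that do not move let the fingers close, or fill a call up. It gives the time, the measured TCP pose, the force and the opening at its end, in the units of the state.
- arm.observe(): the state, without advancing time (a new reading comes with each control period).
- arm.capture(name): name is "side" or "top"; returns (picture, depth): 384x512x3 uint8, blue, green, red; 384x512 float32, m along the optical axis (not along the pixel's ray), 0 where there is no reading.
- arm.get_calibration(name): a dict with "intrinsics" (3x3 intrinsics, pixels), "k1" (the pictures are not rectified: a ray, as slopes to the right and down, at radius r is drawn at 1 + k1 r^2 times it, then the intrinsics apply), "xyz" and "orientation" of the camera in the world. Camera axes: x right, y up, looking along -z (the intrinsics and any distortion apply to the point x, -y, -z); pixel columns grow to the right and rows downward; lengths in m; the calibration is good to about 2 mm. A picture is of the moment at which its call begins. get_calibration takes no time and is no camera call.
- arm.close_job(): hands the job in, once; it reports no verdict.
The state is a dict: "t": time; "joint_positions": joint angles; "joint_vel": joint speeds; "joint_torque": joint torques, N m; "position": TCP position; "tool_rot": TCP orientation; "force": force on the tool from outside, world axes, zero at the start; "wrist_torque": the same for the moment, N m; "grip_width": opening from 0.0 (shut) to 1.0 (fully open).
Only numpy, scipy, OpenCV 4.12 (cv2) and the standard library are available. Lean on these libraries where they do the work, as an engineer would, in place of code of your own. Each camera call takes 0.05 s, during which the arm holds its last target. There are 200 camera calls.

## Working session

There is one attempt and no reset: what is moved stays moved. The work goes in short steps, Python scripts to look and compute and a tool call to move; the robot and the scene stay as the last step left them, time stands still between calls to the robot, and variables do not carry over. Pictures are saved under pics/ and viewed, about 8 in all and at most 12, crops included, and the job is handed in when it is done.

Besides the shell and the picture viewer there is one more tool, called as name([rows], argument=value, ...), one row to a line, values as JSON. step_arm: Moves the arm, as the interface text tells. Its arguments: {"type":"object","properties":{"rows":{"type":"array","items":{"type":"object","properties":{"x":{"type":"number"},"y":{"type":"number"},"z":{"type":"number"},"rx":{"type":"number"},"ry":{"type":"number"},"rz":{"type":"number"}}}},"jaw":{"type":"number"},"squeeze":{"type":"number"}},"required":["rows"]}

```bash
ls; mkdir -p pics; cat > h.py <<'E'
import numpy as np,cv2,sys
from bench import arm
from scipy.spatial.transform import Rotation as R
def cloud(name,p,d):
    c=arm.get_calibration(name);K=np.array(c["intrinsics"]);k1=c["k1"]
    v,u=np.mgrid[:384,:512].astype(float)
    pts=np.stack([u,v],-1).reshape(-1,2)
    xy=(pts-[K[0,2],K[1,2]])/[K[0,0],K[1,1]]
    rd=np.linalg.norm(xy,axis=1);r=rd.copy()
    for _ in range(20): r=rd/(1+k1*r*r)
    xy=xy/(1+k1*r*r)[:,None]
    z=d.reshape(-1)
    P=np.stack([xy[:,0]*z,-xy[:,1]*z,-z],1)
    o=np.array(c["orientation"])
    M=o if o.shape==(3,3) else R.from_euler('xyz',o).as_matrix()
    return (P@M.T+np.array(c["xyz"])).reshape(384,512,3)
def look(name,tag):
    p,d=arm.capture(name); np.savez(f"{tag}_{name}.npz",p=p,d=d); cv2.imwrite(f"pics/{tag}_{name}.png",p)
    return p,d,cloud(name,p,d)
E
python3 - <<'E'
from h import *
for n in("side","top"):
    print(n,arm.get_calibration(n)); p,d,c=look(n,"a"); print((d>0).mean())
a=cv2.imread("pics/a_side.png");b=cv2.imread("pics/a_top.png")
print(arm.observe(), arm.hold_point_z)
E
```

```text
pics
side {'intrinsics': array([[402.24780097,   0.        , 269.91192635],
       [  0.        , 402.24780097, 187.84046494],
       [  0.        ,   0.        ,   1.        ]]), 'k1': -0.06335744767786657, 'xyz': array([0.33229282, 0.55957069, 0.82033639]), 'orientation': array([ 0.68024162, -0.00733967, -2.82328715])}
0.996002197265625
top {'intrinsics': array([[404.29871193,   0.        , 256.44146773],
       [  0.        , 404.29871193, 186.0885305 ],
       [  0.        ,   0.        ,   1.        ]]), 'k1': -0.13052348262351976, 'xyz': array([ 0.44605025, -0.00216797,  1.2507215 ]), 'orientation': array([ 0.04583807, -0.00472214, -1.54260194])}
0.9959818522135416
{'t': 0.1, 'joint_positions': array([ 1.14436265e+00,  3.51149238e-01,  1.65233244e+00,  3.15959440e-05,
        1.13908706e+00, -8.46013124e-02]), 'joint_vel': array([ 0.00138602, -0.00066421,  0.00011868,  0.00176773, -0.00078026,
       -0.00038107]), 'joint_torque': array([-5.67573261e-04, -5.06822956e+01, -2.91879022e+01, -1.23919904e-04,
        2.63613125e-03,  1.07845193e-05]), 'position': array([0.18422091, 0.51793325, 0.2308409 ]), 'tool_rot': array([-3.14062248e+00, -1.11061416e-04,  2.79974700e+00]), 'force': array([-0.06929959, -0.26655988,  0.82015603]), 'wrist_torque': array([-0.01580446,  0.02517884,  0.05405301]), 'grip_width': 0.9962347682260028} 0.0187
```

View pics/a_top.png

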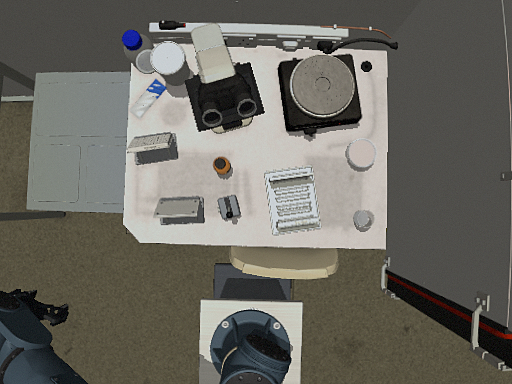

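View pics/a_side.png

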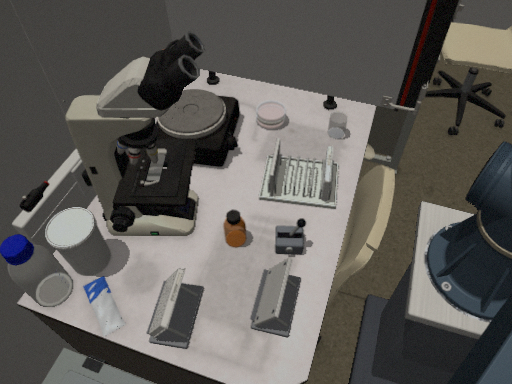

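The top view shows the well plate's stand at (152,147) and the metal plate's stand at (180,209). The counter is at (229,207), the bottle at (222,166) and the rack at (293,200). The side view shows the same layout: rack (300,180), counter (290,238), stands (275,300) and (175,315). Next I'll measure these from the depth.

```bash
cat > m.py <<'E'
from h import *
C={}
for n in("side","top"):
    f=np.load(f"a_{n}.npz"); C[n]=(f["p"],f["d"],cloud(n,f["p"],f["d"]))
def rect(P):
    r=cv2.minAreaRect((P[:,:2]*1000).astype(np.float32)); return np.round(r[0],1),np.round(r[1],1),round(r[2],1)
E
python3 - <<'E'
from m import *
# bench height & ROIs
for n,(p,d,c) in C.items():
    x,y,z=c[...,0],c[...,1],c[...,2]
    b=(abs(x-.42)<.05)&(abs(y-.05)<.3)&(abs(z)<.02); 
    print(n,"bench z",np.median(z[b]),z[b].std(), b.sum())
p,d,c=C["top"]
for nm,(v,u) in dict(well=(147,152),metal=(209,180),counter=(207,229),rack=(200,293),bottle=(166,222),petri=(153,360),beaker=(220,362)).items():
    print(nm,np.round(c[v,u],3))
def roi(n,x0,x1,y0,y1,zl,zh):
    p,d,c=C[n];x,y,z=c[...,0],c[...,1],c[...,2]
    m=(x>x0)&(x<x1)&(y>y0)&(y<y1)&(z>zl)&(z<zh); return c[m]
# combined orthographic maps, color, 0.5px/mm *2
def ortho(x0,x1,y0,y1,s,names):
    out=[]
    for n in names:
        p,d,c=C[n];x,y,z=c[...,0],c[...,1],c[...,2]
        # upsample
        pu=cv2.resize(p,None,fx=5,fy=5,interpolation=cv2.INTER_LINEAR); cu=cv2.resize(c.astype(np.float32),None,fx=5,fy=5,interpolation=cv2.INTER_LINEAR)
        H=int((x1-x0)*s);W=int((y1-y0)*s);im=np.zeros((H,W,3),np.uint8)
        X,Y,Z=cu[...,0].ravel(),cu[...,1].ravel(),cu[...,2].ravel()
        k=(X>x0)&(X<x1)&(Y>y0)&(Y<y1)&(Z>-.01)&(Z<.15);o=np.where(k)[0];o=o[np.argsort(Z[o])]
        im[((x1-X[o])*s).astype(int).clip(0,H-1),((y1-Y[o])*s).astype(int).clip(0,W-1)]=pu.reshape(-1,3)[o]
        out.append(im)
    return np.vstack(out)
cv2.imwrite("pics/ortho.png",ortho(.36,.68,-.22,.4,1200,["top"]))
E
```

```text
side bench z 0.0018570541766042004 0.004148358696697619 6631
top bench z 0.002524589193685478 0.004173629318741799 4516
well [0.604 0.3   0.096]
metal [0.427 0.215 0.075]
counter [0.437 0.074 0.046]
rack [ 0.464 -0.12   0.005]
bottle [0.554 0.094 0.1  ]
petri [ 0.61  -0.316  0.049]
beaker [ 0.407 -0.338  0.001]
```

View pics/ortho.png

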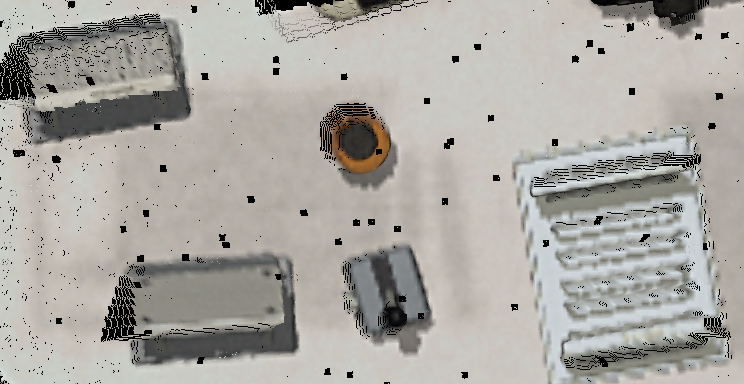

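The ortho map confirms the layout, with the stands at a slight yaw and the rack's slots running along about world y. Next: fit the plates and rack, and see which end of the rack holds which plate.

```bash
cat > fit.py <<'E'
from m import *
def plane(P,it=200,t=.004):
    rng=np.random.default_rng(0);best=None
    for _ in range(it):
        a,b,c=P[rng.choice(len(P),3,replace=False)];n=np.cross(b-a,c-a);n/=np.linalg.norm(n)+1e-12
        if abs(n[2]-.5)>.15 and abs(n[2]+.5)>.15: continue
        k=abs((P-a)@n)<t
        if best is None or k.sum()>best.sum(): best=k
    Q=P[best];m=Q.mean(0);n=np.linalg.svd(Q-m)[2][2];n*=np.sign(n[2]);return Q,m,n
E
python3 - <<'E'
from fit import *
for nm,(x0,x1,y0,y1) in dict(well=(.55,.7,.22,.39),metal=(.37,.5,.13,.31)).items():
  for n in C:
    p,d,c=C[n];x,y,z=c[...,0],c[...,1],c[...,2]
    m=(x>x0)&(x<x1)&(y>y0)&(y<y1)&(z>.03)&(z<.13)
    Q,mm,nn=plane(c[m])
    ex=np.array([-nn[1],nn[0],0]);ex/=np.linalg.norm(ex)  # horizontal along long side
    ex*=np.sign(ex[1]); dn=np.cross(ex,nn)
    a=(Q-mm)@ex;b=(Q-mm)@dn
    pa=np.percentile(a,[.5,99.5]);pb=np.percentile(b,[1,99])
    print(nm,n,len(Q),"n",np.round(nn,3),"yaw",round(np.degrees(np.arctan2(nn[1],nn[0])),1),"tilt",round(np.degrees(np.arccos(nn[2])),1),"long",pa,"dn",dn.round(2),pb)
    print("   centre",np.round(mm+ex*pa.mean()+dn*pb.mean(),4),"top z",Q[:,2].max().round(4), np.round(mm+ex*pa.mean()+dn*pb[0 if dn[2]<0 else 1],4))
p=C["side"][0];t=C["top"][0]
a=cv2.resize(p[140:215,250:350],None,fx=7,fy=7,interpolation=cv2.INTER_CUBIC)[:, :700]
cv2.imwrite("pics/rs.png",a)
b=cv2.resize(t[155:245,250:335],None,fx=6,fy=6,interpolation=cv2.INTER_CUBIC); cv2.imwrite("pics/rt.png",b)
h=540
cv2.imwrite("pics/rr.png",np.hstack([cv2.copyMakeBorder(cv2.resize(p[142:212,255:345],None,fx=4.4,fy=4.4,interpolation=3),0,0,0,0,0),cv2.resize(cv2.resize(t[160:240,255:330],None,fx=5,fy=5,interpolation=3),(380,308))]))
E
```

```text
well side 730 n [0.817 0.148 0.557] yaw 10.3 tilt 56.1 long [-0.06430334  0.05506101] dn [ 0.55  0.1  -0.83] [-0.02969869  0.05516455]
   centre [0.6282 0.3189 0.066 ] top z 0.1019 [0.605  0.3146 0.1012]
well top 460 n [0.826 0.136 0.548] yaw 9.3 tilt 56.8 long [-0.05895324  0.06106247] dn [ 0.54  0.09 -0.84] [-0.03483434  0.05121083]
   centre [0.6281 0.3162 0.0666] top z 0.105 [0.6048 0.3124 0.1026]
metal side 1219 n [0.841 0.07  0.536] yaw 4.8 tilt 57.6 long [-0.06755993  0.05895916] dn [ 0.53  0.04 -0.84] [-0.03488026  0.04751857]
   centre [0.4321 0.2277 0.0656] top z 0.1018 [0.4101 0.2259 0.1003]
metal top 643 n [0.862 0.052 0.504] yaw 3.4 tilt 59.7 long [-0.06285036  0.06291976] dn [ 0.5   0.03 -0.86] [-0.03692846  0.04444153]
   centre [0.4307 0.2268 0.0668] top z 0.1049 [0.4102 0.2256 0.1019]
```

View pics/rr.png

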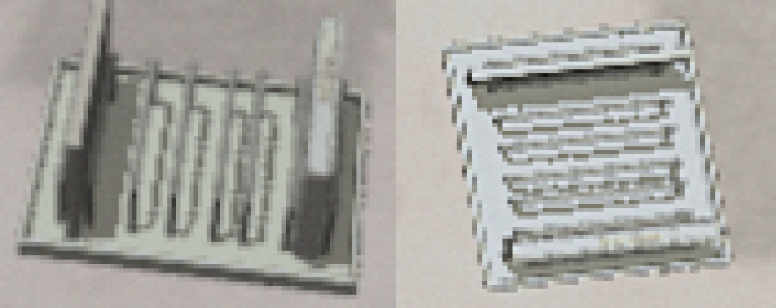

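Side crop: the thick plate is at right, the end nearest the robot, and the thin one is at left, the far end. So rack +x is about world +x: the wide empty slot is the far one of the two and the narrow is the near one. The top crop agrees. Now the rack pose.

```bash
cat > rack.py <<'E'
from m import *
def rays(name,uv):
    c=arm.get_calibration(name);K=np.array(c["intrinsics"])
    xy=cv2.undistortPoints(np.asarray(uv,np.float64).reshape(-1,1,2),K,np.array([c["k1"],0,0,0,0.])).reshape(-1,2)
    M=R.from_euler('xyz',c["orientation"]).as_matrix()
    return np.array(c["xyz"]),np.c_[xy[:,0],-xy[:,1],-np.ones(len(xy))]@M.T
def onz(name,uv,z):
    o,v=rays(name,uv);return o+v*((z-o[2])/v[:,2])[:,None]
E
python3 - <<'E'
from rack import *
p,d,c=C["top"]
hsv=cv2.cvtColor(p,cv2.COLOR_BGR2HSV)
print("tray hsv",hsv[175:230,272].mean(0),"bench",hsv[180:220,250].mean(0))
diff=(p[...,2].astype(int)-p[...,0])  # R-B
print("R-B bench",diff[170:240,245:255].mean(),"tray",diff[180:225,271:274].mean())
for thr in (3,6):
  m=(diff<thr).astype(np.uint8);m[:, :255]=0;m[:,330:]=0;m[:155]=0;m[242:]=0
  m=cv2.morphologyEx(m,cv2.MORPH_CLOSE,np.ones((5,5)))
  n,l,s,_=cv2.connectedComponentsWithStats(m);i=1+s[1:,4].argmax()
  ct=cv2.findContours((l==i).astype(np.uint8),0,1)[0][0].reshape(-1,2)
  print(thr,s[i],rect(onz("top",ct,.012)))
for n in C:
  p,d,c=C[n];P=c.reshape(-1,3)
  k=(abs(P[:,0]-.465)<.12)&(abs(P[:,1]+.125)<.1)
  P=P[k];
  for th in (6,8,10,12):
    t=np.radians(th);e=np.array([np.cos(t),np.sin(t)]);f=np.array([-e[1],e[0]])
    for nm,lo,hi in(("plates",.07,.11),):
      q=P[(P[:,2]>lo)&(P[:,2]<hi)];a=q[:,:2]@e
      A,B=a[a<np.median(P[:,:2]@e)],a[a>np.median(P[:,:2]@e)]
      print(n,th,nm,len(A),A.mean().round(4),A.std().round(4),len(B),B.mean().round(4),B.std().round(4),(q[:,:2]@f).min().round(3),(q[:,:2]@f).max().round(3))
E
```

```text
tray hsv [ 85.87272727  13.05454545 194.01818182] bench [ 14.5   17.5  189.25]
R-B bench 11.868571428571428 tray -5.296296296296297
3 [ 264  166   57   69 2695] (array([ 465.4, -117.1]), array([196.9, 148.5]), 9.5)
6 [ 262  155   59   82 3070] (array([ 486.1, -112.9]), array([251.3, 150.8]), 9.5)
side 6 plates 263 0.3854 0.0052 167 0.5185 0.0035 -0.233 -0.095
side 8 plates 263 0.3795 0.0047 167 0.5128 0.0027 -0.246 -0.113
side 10 plates 263 0.3732 0.0045 167 0.5065 0.0025 -0.261 -0.131
side 12 plates 263 0.3665 0.0047 167 0.4996 0.003 -0.278 -0.146
top 6 plates 222 0.3837 0.0054 141 0.5158 0.0034 -0.234 -0.096
top 8 plates 222 0.3776 0.0047 141 0.51 0.0027 -0.247 -0.114
top 10 plates 222 0.371 0.0043 141 0.5034 0.0026 -0.26 -0.132
top 12 plates 222 0.3639 0.0043 141 0.4963 0.003 -0.277 -0.146
```

```bash
cat > go.py <<'E'
from h import *
def tool(yaw,tilt):  # jaw dir at yaw(deg), tool tilted so z=(sin tilt along yaw, -cos)
    y,t=np.radians([yaw,tilt]);h=np.array([np.cos(y),np.sin(y),0]);k=np.array([0,0,1.])
    zz=h*np.sin(t)-k*np.cos(t);yy=h*np.cos(t)+k*np.sin(t);return np.c_[np.cross(yy,zz),yy,zz]
def plan(pos,rot,N,start=None):
    s=arm.observe()
    p0,R0=(s["position"],R.from_euler('xyz',s["tool_rot"])) if start is None else (start[0],R.from_matrix(start[1]))
    R1=R.from_matrix(rot);p=R0.inv().apply(np.array(pos)-p0);rv=(R0.inv()*R1).as_rotvec()
    S=sum((R.from_rotvec(rv*k/N).as_matrix() for k in range(N)),np.zeros((3,3)))
    dp=np.linalg.solve(S,p);w=rv/N
    print("t",round(s["t"],2),"N",N,"shift cm",np.round(dp*100,2),"turn",np.round(w,3),"| err mm",np.round((np.array(pos)-p0)*1000,1),"deg",round(np.degrees(np.linalg.norm(rv)),1))
    q,Q=np.array(p0),R0
    pts=[]
    for _ in range(N): q=q+Q.apply(dp);Q=Q*R.from_rotvec(w);pts.append(q.round(2))
    print("  path",[list(map(float,v)) for v in pts[1::3]])
    return np.array(pos),np.array(rot)
E
python3 - <<'E'
from go import *
r=tool(4,30);g=np.array([.424,.2268,.0677]);a=g-.11*r[:,2]
s=plan(a,r,10);plan(g,r,9,s)
E
```

```text
t 0.1 N 10 shift cm [-3.56 -0.73  0.72] turn [-0.046 -0.03   0.113] | err mm [ 184.9 -295.   -67.9] deg 72.2
  path [[0.24, 0.48, 0.22], [0.32, 0.39, 0.2], [0.36, 0.29, 0.18]]
t 0.1 N 9 shift cm [ 0.   -0.    1.22] turn [0. 0. 0.] | err mm [ 54.9   3.8 -95.3] deg 0.0
  path [[0.38, 0.22, 0.14], [0.4, 0.23, 0.11], [0.42, 0.23, 0.08]]
```

step_arm([
  {"x": -3.56,"y": -0.73,"z": 0.72,"rx": -0.046,"ry": -0.03,"rz": 0.113},
  {"x": -3.56,"y": -0.73,"z": 0.72,"rx": -0.046,"ry": -0.03,"rz": 0.113},
  {"x": -3.56,"y": -0.73,"z": 0.72,"rx": -0.046,"ry": -0.03,"rz": 0.113},
  {"x": -3.56,"y": -0.73,"z": 0.72,"rx": -0.046,"ry": -0.03,"rz": 0.113},
  {"x": -3.56,"y": -0.73,"z": 0.72,"rx": -0.046,"ry": -0.03,"rz": 0.113},
  {"x": -3.56,"y": -0.73,"z": 0.72,"rx": -0.046,"ry": -0.03,"rz": 0.113},
  {"x": -3.56,"y": -0.73,"z": 0.72,"rx": -0.046,"ry": -0.03,"rz": 0.113},
  {"x": -3.56,"y": -0.73,"z": 0.72,"rx": -0.046,"ry": -0.03,"rz": 0.113},
  {"x": -3.56,"y": -0.73,"z": 0.72,"rx": -0.046,"ry": -0.03,"rz": 0.113},
  {"x": -3.56,"y": -0.73,"z": 0.72,"rx": -0.046,"ry": -0.03,"rz": 0.113},
], jaw=0)

```text
t: 1.35
position: [0.3692, 0.2135, 0.1592]
tool_rot: [2.611, -0.01, 1.61]
force: [0.3, -0.0, -0.3]
grip_width: 0.501
```

```bash
python3 - <<'E'
from go import *
r=tool(4,30);g=np.array([.424,.2268,.0677])
print(arm.observe()["grip_width"]);plan(g,r,9); plan(g-.03*r[:,2],r,7)
p,d,c=look("side","b")
a=cv2.resize(p[230:360,220:350],None,fx=4,fy=4,interpolation=3);cv2.imwrite("pics/b.png",a)
E
```

```text
0.5010092526847586
t 1.35 N 9 shift cm [0.11 0.02 1.19] turn [ 0.001  0.001 -0.003] | err mm [ 54.8  13.3 -91.5] deg 1.9
  path [[0.38, 0.22, 0.14], [0.4, 0.22, 0.11], [0.42, 0.23, 0.08]]
t 1.35 N 7 shift cm [0.14 0.03 1.1 ] turn [ 0.001  0.001 -0.004] | err mm [ 39.8  12.3 -65.5] deg 1.9
  path [[0.38, 0.22, 0.14], [0.4, 0.22, 0.11]]
```

step_arm([
  {"x": 0.25,"y": 0.05,"z": 0.5,"rz": -0.01,"rx": 0.003,"ry": 0.002},
  {"x": 0.25,"y": 0.05,"z": 0.5,"rz": -0.01,"rx": 0.003,"ry": 0.002},
  {"x": 0.25,"y": 0.05,"z": 1.2,"rz": -0.008},
  {"x": 0.2,"y": 0.02,"z": 1.4},
  {"z": 1.4},
  {"z": 1.4},
  {"z": 1.4},
  {"z": 1.4},
  {"z": 1.4},
  {},
])

```text
$.rows[2]: bad value
```

```bash
python3 - <<'E'
from go import *
r=tool(4,30);g=np.array([.424,.2268,.0677])
plan(g,r,1)
p,d,c=look("side","c")
a=cv2.resize(p[220:340,220:350],None,fx=4,fy=4,interpolation=3);cv2.imwrite("pics/c.png",a)
E
```

```text
t 1.4 N 1 shift cm [ 1.4   0.39 10.62] turn [ 0.006  0.011 -0.042] | err mm [ 56.6  16.7 -89.5] deg 2.5
  path []
```

View pics/c.png

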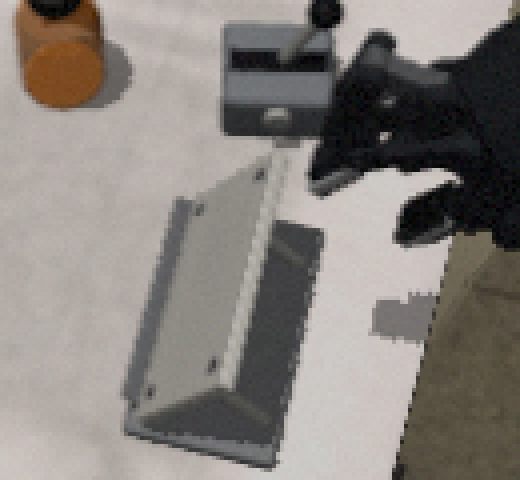

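The refusal means every row needs all six numbers. The picture shows the open fingers (crop 330,180 and 420,225) short of the plate's top edge (crop 280,155 to 230,390), well lined up. I'll go in.

step_arm([
  {"x": 0.3,"y": 0.1,"z": 0.6,"rx": 0.002,"ry": 0.003,"rz": -0.012},
  {"x": 0.3,"y": 0.1,"z": 0.8,"rx": 0.002,"ry": 0.003,"rz": -0.012},
  {"x": 0.3,"y": 0.1,"z": 1.2,"rx": 0.002,"ry": 0.003,"rz": -0.012},
  {"x": 0.3,"y": 0.08,"z": 1.3,"rx": 0,"ry": 0.002,"rz": -0.006},
  {"x": 0.2,"y": 0,"z": 1.3,"rx": 0,"ry": 0,"rz": 0},
  {"x": 0,"y": 0,"z": 1.3,"rx": 0,"ry": 0,"rz": 0},
  {"x": 0,"y": 0,"z": 1.3,"rx": 0,"ry": 0,"rz": 0},
  {"x": 0,"y": 0,"z": 1.3,"rx": 0,"ry": 0,"rz": 0},
  {"x": 0,"y": 0,"z": 1.3,"rx": 0,"ry": 0,"rz": 0},
  {"x": 0,"y": 0,"z": 0,"rx": 0,"ry": 0,"rz": 0},
])

```text
t: 2.7
position: [0.4282, 0.2395, 0.0645]
tool_rot: [2.621, 0.006, 1.673]
force: [-0.0, 0.6, -0.1]
grip_width: 0.496
```

```bash
python3 - <<'E'
from go import *
r=tool(4,30);g=np.array([.424,.2268,.0677])
plan(g,r,1); plan(g,r,3)
p,d,c=look("side","c2")
a=cv2.resize(p[220:340,220:350],None,fx=4,fy=4,interpolation=3);cv2.imwrite("pics/c2.png",a)
E
```

```text
t 2.7 N 1 shift cm [-1.23 -0.32 -0.55] turn [-0.003 -0.011  0.03 ] | err mm [ -4.2 -12.7   3.2] deg 1.9
  path []
t 2.7 N 3 shift cm [-0.41 -0.1  -0.18] turn [-0.001 -0.004  0.01 ] | err mm [ -4.2 -12.7   3.2] deg 1.9
  path [[0.43, 0.23, 0.07]]
```

step_arm([
  {"x": 0,"y": 0,"z": 0,"rx": 0,"ry": 0,"rz": 0},
  {"x": -0.4,"y": -0.1,"z": -0.18,"rx": -0.001,"ry": -0.004,"rz": 0.01},
  {"x": -0.4,"y": -0.1,"z": -0.18,"rx": -0.001,"ry": -0.004,"rz": 0.01},
  {"x": -0.4,"y": -0.1,"z": -0.18,"rx": -0.001,"ry": -0.004,"rz": 0.01},
  {"x": 0,"y": 0,"z": 0,"rx": 0,"ry": 0,"rz": 0},
  {"x": 0,"y": 0,"z": 0,"rx": 0,"ry": 0,"rz": 0},
  {"x": 0,"y": 0,"z": 0,"rx": 0,"ry": 0,"rz": 0},
  {"x": 0,"y": 0,"z": 0,"rx": 0,"ry": 0,"rz": 0},
  {"x": 0,"y": 0,"z": 0,"rx": 0,"ry": 0,"rz": 0},
  {"x": 0,"y": 0,"z": 0,"rx": 0,"ry": 0,"rz": 0},
])

```text
t: 4.0
position: [0.4238, 0.2271, 0.0699]
tool_rot: [2.616, 0.0, 1.639]
force: [0.1, 1.5, 0.6]
grip_width: 0.5
```

```bash
python3 - <<'E'
from go import *
r=tool(4,30);g=np.array([.424,.2268,.0677])
plan(g,r,1)
p,d,c=look("side","c3")
a=cv2.resize(p[220:340,220:350],None,fx=5,fy=5,interpolation=3);cv2.imwrite("pics/c3.png",a)
E
```

```text
t 4.0 N 1 shift cm [-0.03 -0.09  0.2 ] turn [ 0.002  0.001 -0.001] | err mm [ 0.2 -0.3 -2.2] deg 0.1
  path []
```

View pics/c3.png

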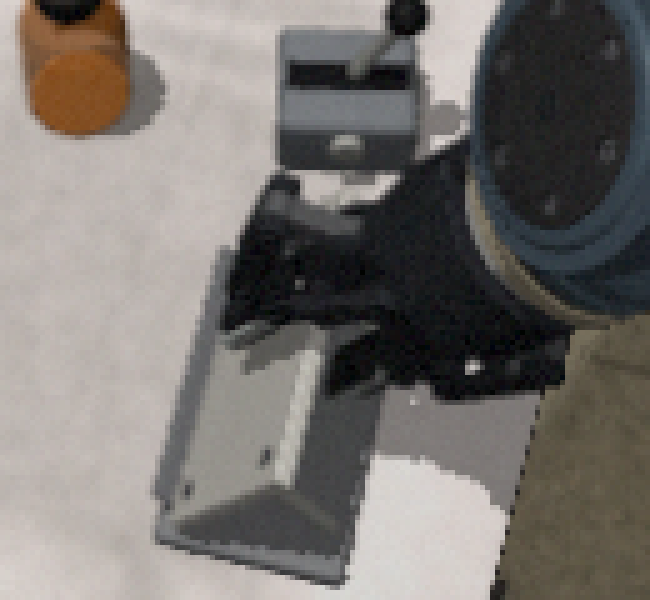

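The fingers straddle the metal plate's upper edge (crop 310,340), so I'll close on it.

step_arm([
  {"x": 0,"y": 0,"z": 0,"rx": 0,"ry": 0,"rz": 0},
  {"x": 0,"y": 0,"z": 0,"rx": 0,"ry": 0,"rz": 0},
  {"x": 0,"y": 0,"z": 0,"rx": 0,"ry": 0,"rz": 0},
  {"x": 0,"y": 0,"z": 0,"rx": 0,"ry": 0,"rz": 0},
  {"x": 0,"y": 0,"z": 0,"rx": 0,"ry": 0,"rz": 0},
  {"x": 0,"y": 0,"z": 0,"rx": 0,"ry": 0,"rz": 0},
  {"x": 0,"y": 0,"z": 0,"rx": 0,"ry": 0,"rz": 0},
  {"x": 0,"y": 0,"z": 0,"rx": 0,"ry": 0,"rz": 0},
  {"x": 0,"y": 0,"z": 0,"rx": 0,"ry": 0,"rz": 0},
  {"x": 0,"y": 0,"z": 0,"rx": 0,"ry": 0,"rz": 0},
], jaw=1, squeeze=70)

```text
t: 5.3
position: [0.4247, 0.2272, 0.0705]
tool_rot: [2.614, 0.0, 1.64]
force: [1.3, -0.7, 1.4]
grip_width: 0.081
```

```bash
python3 - <<'E'
from go import *
s=arm.observe();p0=s["position"];r=R.from_euler('xyz',s["tool_rot"]).as_matrix();print(s["grip_width"]*85,s["force"])
# lift: up-normal direction 2cm along normal +x then up
lift=p0-.10*r[:,2]; a=plan(lift,r,8)
plan(np.array([.4432,-.1207,.20]),tool(9.5,0),12,a)
E
```

```text
6.844201640183707 [ 1.34656188 -0.69982085  1.44007457]
t 5.3 N 8 shift cm [-0.    0.   -1.25] turn [ 0.  0. -0.] | err mm [-50.2  -3.4  86.4] deg 0.0
  path [[0.41, 0.23, 0.09], [0.39, 0.23, 0.12], [0.37, 0.22, 0.16]]
t 5.3 N 12 shift cm [-2.92  0.34 -0.27] turn [ 0.044  0.002 -0.008] | err mm [  68.7 -344.5   43. ] deg 30.7
  path [[0.38, 0.17, 0.16], [0.4, 0.08, 0.18], [0.41, -0.01, 0.19], [0.44, -0.09, 0.2]]
```

step_arm([
  {"x": 0,"y": 0,"z": -0.5,"rx": 0,"ry": 0,"rz": 0},
  {"x": 0,"y": 0.02,"z": -1.0,"rx": 0,"ry": 0,"rz": 0},
  {"x": 0,"y": 0.1,"z": -1.5,"rx": 0,"ry": 0,"rz": 0},
  {"x": 0,"y": 0.3,"z": -2,"rx": 0,"ry": 0,"rz": 0},
  {"x": 0,"y": 0.8,"z": -2,"rx": 0,"ry": 0,"rz": 0},
  {"x": 0,"y": 1,"z": -2,"rx": 0,"ry": 0,"rz": 0},
  {"x": 0,"y": 1,"z": -2,"rx": 0.04,"ry": 0,"rz": 0},
  {"x": 0,"y": 1,"z": -1.5,"rx": 0.04,"ry": 0,"rz": 0},
  {"x": 0,"y": 0,"z": 0,"rx": 0,"ry": 0,"rz": 0},
  {"x": 0,"y": 0,"z": 0,"rx": 0,"ry": 0,"rz": 0},
])

```text
t: 6.55
position: [0.3937, 0.2243, 0.1985]
tool_rot: [2.708, -0.0, 1.64]
force: [0.7, 0.3, -1.5]
grip_width: 0.081
```

```bash
python3 - <<'E'
from go import *
s=arm.observe();print(s["grip_width"]*85,s["force"],s["position"])
plan(np.array([.4432,-.1207,.20]),tool(9.5,0),10)
E
```

```text
6.924246980068193 [ 0.7185498   0.28471071 -1.50310295] [0.39366841 0.22432699 0.1984815 ]
t 6.55 N 10 shift cm [-3.49  0.1   0.02] turn [ 0.043  0.002 -0.01 ] | err mm [  49.5 -345.     1.5] deg 25.5
  path [[0.4, 0.15, 0.2], [0.41, 0.05, 0.2], [0.43, -0.05, 0.2]]
```

step_arm([
  {"x": -3.5,"y": 0.1,"z": 0.02,"rx": 0.043,"ry": 0.002,"rz": -0.01},
  {"x": -3.5,"y": 0.1,"z": 0.02,"rx": 0.043,"ry": 0.002,"rz": -0.01},
  {"x": -3.5,"y": 0.1,"z": 0.02,"rx": 0.043,"ry": 0.002,"rz": -0.01},
  {"x": -3.5,"y": 0.1,"z": 0.02,"rx": 0.043,"ry": 0.002,"rz": -0.01},
  {"x": -3.5,"y": 0.1,"z": 0.02,"rx": 0.043,"ry": 0.002,"rz": -0.01},
  {"x": -3.5,"y": 0.1,"z": 0.02,"rx": 0.043,"ry": 0.002,"rz": -0.01},
  {"x": -3.5,"y": 0.1,"z": 0.02,"rx": 0.043,"ry": 0.002,"rz": -0.01},
  {"x": -3.5,"y": 0.1,"z": 0.02,"rx": 0.043,"ry": 0.002,"rz": -0.01},
  {"x": -3.5,"y": 0.1,"z": 0.02,"rx": 0.043,"ry": 0.002,"rz": -0.01},
  {"x": -2,"y": 0.1,"z": 0.02,"rx": 0.03,"ry": 0.002,"rz": -0.01},
])

```text
t: 7.8
position: [0.4341, -0.1191, 0.1885]
tool_rot: [-3.125, 0.009, 1.74]
force: [0.4, 0.9, -2.6]
grip_width: 0.08
```

```bash
python3 - <<'E'
from go import *
plan(np.array([.4432,-.1207,.135]),tool(9.5,0),4)
E
```

```text
t 7.8 N 4 shift cm [-0.07  0.23  1.34] turn [-0.004  0.002  0.001] | err mm [  9.1  -1.6 -53.5] deg 1.1
  path [[0.44, -0.12, 0.16]]
```

step_arm([
  {"x": 0,"y": 0.2,"z": 0,"rx": 0,"ry": 0,"rz": 0},
  {"x": 0,"y": 0.2,"z": 0.5,"rx": -0.004,"ry": 0.002,"rz": 0.001},
  {"x": 0,"y": 0.2,"z": 1,"rx": -0.004,"ry": 0.002,"rz": 0.001},
  {"x": 0,"y": 0.2,"z": 1,"rx": -0.004,"ry": 0.002,"rz": 0.001},
  {"x": 0,"y": 0.1,"z": 1,"rx": -0.004,"ry": 0.002,"rz": 0},
  {"x": 0,"y": 0,"z": 1,"rx": 0,"ry": 0,"rz": 0},
  {"x": 0,"y": 0,"z": 0.5,"rx": 0,"ry": 0,"rz": 0},
  {"x": 0,"y": 0,"z": 0,"rx": 0,"ry": 0,"rz": 0},
  {"x": 0,"y": 0,"z": 0,"rx": 0,"ry": 0,"rz": 0},
  {"x": 0,"y": 0,"z": 0,"rx": 0,"ry": 0,"rz": 0},
])

```text
t: 9.05
position: [0.441, -0.1166, 0.1319]
tool_rot: [-3.138, 0.002, 1.735]
force: [0.3, 0.5, -1.5]
grip_width: 0.082
```

```bash
python3 - <<'E'
from go import *
plan(np.array([.4432,-.1207,.135]),tool(9.5,0),4)
p,d,c=look("side","d");q,_,ct=look("top","d")
cv2.imwrite("pics/d.png",np.hstack([cv2.resize(p[120:220,240:350],None,fx=4,fy=4,interpolation=3),cv2.resize(q[155:245,255:335],(356,400),interpolation=3)]))
# plate face points: between heights .085 and .125 inside x .38-.5
for n,cc in(("side",c),("top",ct)):
  P=cc.reshape(-1,3);t=np.radians(9.5);e=np.array([np.cos(t),np.sin(t)]);f=np.array([-e[1],e[0]])
  a=(P[:,:2]-[.4654,-.117])@e*1000;b=(P[:,:2]-[.4654,-.117])@f*1000
  for lo,hi in((.086,.102),(.102,.118),(.12,.18)):
    k=(abs(a+22)<22)&(abs(b)<75)&(P[:,2]>lo)&(P[:,2]<hi)
    if k.sum()>3: print(n,lo,k.sum(),"a pct",np.percentile(a[k],[5,25,50,75,95]).round(1),"b",np.percentile(b[k],[1,99]).round(1),"zmax",P[k,2].max().round(3),"slope",np.round(np.polyfit(b[k],a[k],1),3))
E
```

```text
t 9.05 N 4 shift cm [-0.11  0.04 -0.08] turn [-0.001  0.    -0.   ] | err mm [ 2.2 -4.1  3.1] deg 0.2
  path [[0.44, -0.12, 0.13]]
side 0.086 15 a pct [-25.7 -24.8 -22.7 -20.8 -19.6] b [65.1 67.8] zmax 0.101 slope [  0.147 -32.363]
side 0.102 16 a pct [-26.2 -24.1 -21.9 -19.7 -18.8] b [58.7 68.9] zmax 0.116 slope [-0.473  9.084]
side 0.12 310 a pct [-37.7 -26.7 -22.7 -18.6  -7.9] b [-30.1  68.2] zmax 0.18 slope [  0.   -22.76]
```

View pics/d.png

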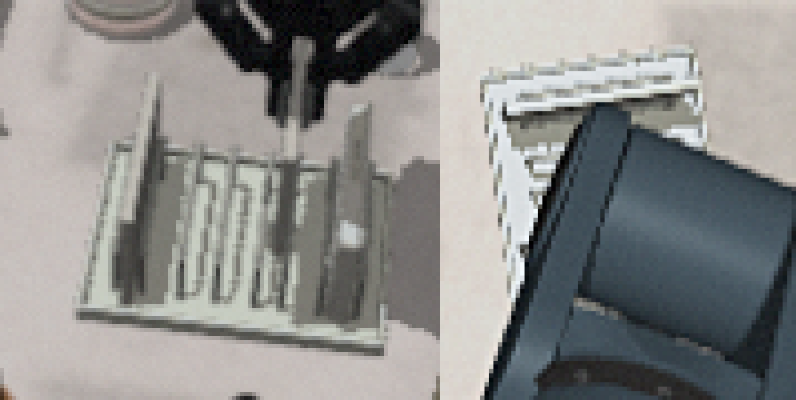

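The plate hangs vertical over the narrow slot (side crop 292,130). Tool pose and side cloud both say about 1.5–2 mm further along +x and 4 mm along −y, so I'll correct by that and lower.

step_arm([
  {"x": -0.2,"y": 0.08,"z": 0,"rx": 0,"ry": 0,"rz": 0},
  {"x": -0.2,"y": 0.06,"z": 0,"rx": 0,"ry": 0,"rz": 0},
  {"x": -0.05,"y": 0.03,"z": 0.2,"rx": 0,"ry": 0,"rz": 0},
  {"x": 0,"y": 0,"z": 0.6,"rx": 0,"ry": 0,"rz": 0},
  {"x": 0,"y": 0,"z": 0.8,"rx": 0,"ry": 0,"rz": 0},
  {"x": 0,"y": 0,"z": 0.8,"rx": 0,"ry": 0,"rz": 0},
  {"x": 0,"y": 0,"z": 0.4,"rx": 0,"ry": 0,"rz": 0},
  {"x": 0,"y": 0,"z": 0,"rx": 0,"ry": 0,"rz": 0},
  {"x": 0,"y": 0,"z": 0,"rx": 0,"ry": 0,"rz": 0},
  {"x": 0,"y": 0,"z": 0,"rx": 0,"ry": 0,"rz": 0},
])

```text
t: 10.4
position: [0.4435, -0.1211, 0.1018]
tool_rot: [-3.138, 0.002, 1.735]
force: [-0.1, 0.2, -0.3]
grip_width: 0.082
```

```bash
python3 - <<'E'
from go import *
plan(np.array([.4432,-.1207,.09]),tool(9.5,0),4);print(arm.observe()["force"],arm.observe()["wrist_torque"])
E
```

```text
t 10.4 N 4 shift cm [ 0.01 -0.    0.29] turn [-0.001  0.    -0.   ] | err mm [ -0.3   0.4 -11.8] deg 0.2
  path [[0.44, -0.12, 0.1]]
[-0.07807386  0.21014347 -0.32771856] [-0.01695662 -0.05127623 -0.00632912]
```

step_arm([
  {"x": 0,"y": 0,"z": 0.3,"rx": 0,"ry": 0,"rz": 0},
  {"x": 0,"y": 0,"z": 0.4,"rx": 0,"ry": 0,"rz": 0},
  {"x": 0,"y": 0,"z": 0.4,"rx": 0,"ry": 0,"rz": 0},
  {"x": 0,"y": 0,"z": 0.4,"rx": 0,"ry": 0,"rz": 0},
  {"x": 0,"y": 0,"z": 0.4,"rx": 0,"ry": 0,"rz": 0},
  {"x": 0,"y": 0,"z": 0.2,"rx": 0,"ry": 0,"rz": 0},
  {"x": 0,"y": 0,"z": 0,"rx": 0,"ry": 0,"rz": 0},
  {"x": 0,"y": 0,"z": 0,"rx": 0,"ry": 0,"rz": 0},
  {"x": 0,"y": 0,"z": 0,"rx": 0,"ry": 0,"rz": 0},
  {"x": 0,"y": 0,"z": 0,"rx": 0,"ry": 0,"rz": 0},
])

```text
t: 11.65
position: [0.4436, -0.1212, 0.0796]
tool_rot: [-3.138, 0.002, 1.735]
force: [-0.3, -0.0, -0.8]
grip_width: 0.08
```

```bash
python3 - <<'E'
from go import *
plan(np.array([.4432,-.1207,.06]),tool(9.5,0),4);print(arm.observe()["force"],arm.observe()["wrist_torque"])
p,d,c=look("side","e")
cv2.imwrite("pics/e.png",cv2.resize(p[110:220,240:350],None,fx=5,fy=5,interpolation=3))
E
```

```text
t 11.65 N 4 shift cm [ 0.02 -0.01  0.49] turn [-0.001  0.    -0.   ] | err mm [ -0.4   0.5 -19.6] deg 0.2
  path [[0.44, -0.12, 0.07]]
[-0.25015818 -0.03238103 -0.75994949] [-0.01199629 -0.00600118 -0.00692362]
```

View pics/e.png

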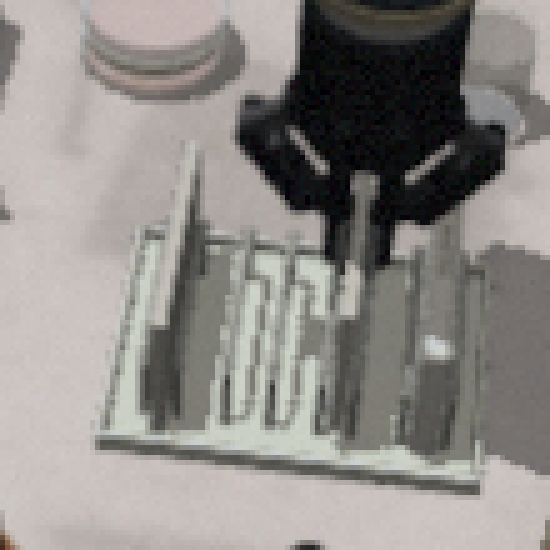

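The plate is entering between the two near hoops (crop 350,300) with no contact force, so I'll keep lowering.

step_arm([
  {"x": 0,"y": 0,"z": 0.4,"rx": 0,"ry": 0,"rz": 0},
  {"x": 0,"y": 0,"z": 0.4,"rx": 0,"ry": 0,"rz": 0},
  {"x": 0,"y": 0,"z": 0.4,"rx": 0,"ry": 0,"rz": 0},
  {"x": 0,"y": 0,"z": 0.3,"rx": 0,"ry": 0,"rz": 0},
  {"x": 0,"y": 0,"z": 0.2,"rx": 0,"ry": 0,"rz": 0},
  {"x": 0,"y": 0,"z": 0.1,"rx": 0,"ry": 0,"rz": 0},
  {"x": 0,"y": 0,"z": 0.05,"rx": 0,"ry": 0,"rz": 0},
  {"x": 0,"y": 0,"z": 0,"rx": 0,"ry": 0,"rz": 0},
  {"x": 0,"y": 0,"z": 0,"rx": 0,"ry": 0,"rz": 0},
  {"x": 0,"y": 0,"z": 0,"rx": 0,"ry": 0,"rz": 0},
])

```text
t: 12.95
position: [0.4437, -0.1212, 0.06]
tool_rot: [-3.139, 0.002, 1.735]
force: [0.2, 0.5, -1.1]
grip_width: 0.078
```

```bash
cat > chk.py <<'E'
from h import *
# plate tops in rack frame from the side view
def tops(tag):
  p,d,cc=look("side",tag);P=cc.reshape(-1,3);t=np.radians(9.5);e=np.array([np.cos(t),np.sin(t)]);f=np.array([-e[1],e[0]])
  a=(P[:,:2]-[.4654,-.117])@e*1000;b=(P[:,:2]-[.4654,-.117])@f*1000
  for c0 in(-67.5,-22.5,22.5,67.5):
    k=(abs(a-c0-2)<14)&(abs(b)<80)&(P[:,2]>.06)&(P[:,2]<.12)
    if k.sum()>3: print(c0,k.sum(),"a",np.percentile(a[k],[5,50,95]).round(1),"b",np.percentile(b[k],[1,99]).round(1),"z97",np.percentile(P[k,2],97).round(4))
E
python3 - <<'E'
from chk import *
s=arm.observe();print(s["position"],s["force"],s["wrist_torque"]);tops("f")
E
```

```text
[ 0.4436542  -0.12119006  0.06003898] [ 0.19958904  0.51384529 -1.13931972] [0.05759542 0.02300946 0.0449147 ]
-67.5 230 a [-71.6 -64.  -55.2] b [-19.4  62.8] z97 0.1168
-22.5 246 a [-32.1 -20.7  -9. ] b [-31.8  63.7] z97 0.1142
22.5 15 a [10.6 13.  18.7] b [-8.4 12. ] z97 0.119
67.5 195 a [65.4 68.1 72.8] b [-62.1  65. ] z97 0.0932
```

step_arm([
  {"x": 0,"y": 0,"z": 0.1,"rx": 0,"ry": 0,"rz": 0},
  {"x": 0,"y": 0,"z": 0.1,"rx": 0,"ry": 0,"rz": 0},
  {"x": 0,"y": 0,"z": 0.1,"rx": 0,"ry": 0,"rz": 0},
  {"x": 0,"y": 0,"z": 0,"rx": 0,"ry": 0,"rz": 0},
  {"x": 0,"y": 0,"z": 0,"rx": 0,"ry": 0,"rz": 0},
  {"x": 0,"y": 0,"z": 0,"rx": 0,"ry": 0,"rz": 0},
  {"x": 0,"y": 0,"z": 0,"rx": 0,"ry": 0,"rz": 0},
  {"x": 0,"y": 0,"z": 0,"rx": 0,"ry": 0,"rz": 0},
  {"x": 0,"y": 0,"z": 0,"rx": 0,"ry": 0,"rz": 0},
  {"x": 0,"y": 0,"z": 0,"rx": 0,"ry": 0,"rz": 0},
])

```text
t: 14.25
position: [0.4441, -0.1209, 0.0599]
tool_rot: [-3.139, 0.002, 1.736]
force: [-0.5, 1.1, 1.2]
grip_width: 0.081
```

step_arm([
  {"x": 0,"y": 0,"z": 0.3,"rx": 0,"ry": 0,"rz": 0},
  {"x": 0,"y": 0,"z": 0.3,"rx": 0,"ry": 0,"rz": 0},
  {"x": 0,"y": 0,"z": 0,"rx": 0,"ry": 0,"rz": 0},
  {"x": 0,"y": 0,"z": 0,"rx": 0,"ry": 0,"rz": 0},
  {"x": 0,"y": 0,"z": 0,"rx": 0,"ry": 0,"rz": 0},
  {"x": 0,"y": 0,"z": 0,"rx": 0,"ry": 0,"rz": 0},
  {"x": 0,"y": 0,"z": 0,"rx": 0,"ry": 0,"rz": 0},
  {"x": 0,"y": 0,"z": 0,"rx": 0,"ry": 0,"rz": 0},
  {"x": 0,"y": 0,"z": 0,"rx": 0,"ry": 0,"rz": 0},
  {"x": 0,"y": 0,"z": 0,"rx": 0,"ry": 0,"rz": 0},
])

```text
t: 15.5
position: [0.4457, -0.1207, 0.0597]
tool_rot: [3.141, 0.003, 1.736]
force: [0.0, 1.0, 1.6]
grip_width: 0.08
```

step_arm([
  {"x": 0,"y": 0,"z": 0,"rx": 0,"ry": 0,"rz": 0},
  {"x": 0,"y": 0,"z": 0,"rx": 0,"ry": 0,"rz": 0},
  {"x": 0,"y": 0,"z": 0,"rx": 0,"ry": 0,"rz": 0},
  {"x": 0,"y": 0,"z": 0,"rx": 0,"ry": 0,"rz": 0},
  {"x": 0,"y": 0,"z": -0.5,"rx": 0,"ry": 0,"rz": 0},
  {"x": 0,"y": 0,"z": -1,"rx": 0,"ry": 0,"rz": 0},
  {"x": 0,"y": 0,"z": -2,"rx": 0,"ry": 0,"rz": 0},
  {"x": 0,"y": 0,"z": -2,"rx": 0,"ry": 0,"rz": 0},
  {"x": 0,"y": 0,"z": -3,"rx": 0,"ry": 0,"rz": 0},
  {"x": 0,"y": 0,"z": -3,"rx": 0,"ry": 0,"rz": 0},
], jaw=0.43)

```text
t: 16.75
position: [0.4449, -0.1202, 0.1796]
tool_rot: [-3.14, 0.002, 1.736]
force: [0.8, -0.2, 0.4]
grip_width: 0.285
```

```bash
python3 - <<'E'
from chk import *
from go import *
tops("g")
r=tool(9.8,30);g=np.array([.6162,.3155,.0677]);b=g-.13*r[:,2]
m=plan(np.array([.52,.1,.235]),tool(9.8,15),6);m=plan(b,r,6,m);plan(g-.01*r[:,2],r,9,m)
E
```

```text
-67.5 292 a [-71.7 -64.4 -57.5] b [-58.6  62.6] z97 0.0919
-22.5 150 a [-22.4 -18.9 -15.2] b [-60.7  63.8] z97 0.0938
67.5 194 a [65.4 67.9 72.7] b [-60.8  65.2] z97 0.0936
t 16.8 N 6 shift cm [ 3.42  1.91 -0.67] turn [-0.043  0.001 -0.001] | err mm [ 73.5 220.7  51.8] deg 14.8
  path [[0.47, -0.05, 0.2], [0.51, 0.06, 0.22]]
t 16.8 N 6 shift cm [3.27 0.7  1.25] turn [-0.044  0.    -0.   ] | err mm [ 32.1 204.4 -54.7] deg 15.0
  path [[0.53, 0.17, 0.21], [0.55, 0.27, 0.19]]
t 16.8 N 9 shift cm [-0.    0.    1.33] turn [0. 0. 0.] | err mm [  59.1   10.2 -103.9] deg 0.0
  path [[0.57, 0.31, 0.16], [0.58, 0.31, 0.12], [0.6, 0.31, 0.09]]
```

The metal plate is at full depth: its top is level with the racked ones and its ends run −61 to 64 mm, so it's centred. Now the well plate.

step_arm([
  {"x": 4.1,"y": 2.3,"z": -0.8,"rx": -0.052,"ry": 0,"rz": 0},
  {"x": 4.1,"y": 2.3,"z": -0.8,"rx": -0.052,"ry": 0,"rz": 0},
  {"x": 4.1,"y": 2.3,"z": -0.8,"rx": -0.052,"ry": 0,"rz": 0},
  {"x": 4.1,"y": 2.3,"z": -0.8,"rx": -0.052,"ry": 0,"rz": 0},
  {"x": 4.1,"y": 2.3,"z": -0.8,"rx": -0.052,"ry": 0,"rz": 0},
  {"x": 3.9,"y": 0.84,"z": 1.5,"rx": -0.053,"ry": 0,"rz": 0},
  {"x": 3.9,"y": 0.84,"z": 1.5,"rx": -0.053,"ry": 0,"rz": 0},
  {"x": 3.9,"y": 0.84,"z": 1.5,"rx": -0.053,"ry": 0,"rz": 0},
  {"x": 3.9,"y": 0.84,"z": 1.5,"rx": -0.053,"ry": 0,"rz": 0},
  {"x": 2,"y": 0.84,"z": 1.5,"rx": -0.053,"ry": 0,"rz": 0},
], jaw=0)

```text
t: 18.05
position: [0.5625, 0.2968, 0.191]
tool_rot: [2.583, 0.002, 1.734]
force: [0.3, -0.9, 0.1]
grip_width: 0.5
```

```bash
python3 - <<'E'
from go import *
r=tool(9.8,30);g=np.array([.6162,.3155,.0677]);b=g-.1*r[:,2]
m=plan(b,r,3);plan(g-.01*r[:,2],r,6,m)
E
```

```text
t 18.05 N 3 shift cm [ 0.31 -0.46  1.15] turn [ 0.012  0.002 -0.002] | err mm [  4.5  10.2 -36.7] deg 2.1
  path [[0.57, 0.3, 0.17]]
t 18.05 N 6 shift cm [0.  0.  1.5] turn [0. 0. 0.] | err mm [ 44.3   7.7 -77.9] deg 0.0
  path [[0.58, 0.31, 0.13], [0.6, 0.31, 0.09]]
```

step_arm([
  {"x": 0,"y": -0.3,"z": 0.3,"rx": 0.01,"ry": 0,"rz": 0},
  {"x": 0,"y": -0.4,"z": 0.6,"rx": 0.01,"ry": 0,"rz": 0},
  {"x": 0,"y": -0.4,"z": 0.6,"rx": 0.01,"ry": 0,"rz": 0},
  {"x": 0,"y": -0.3,"z": 0.6,"rx": 0.01,"ry": 0,"rz": 0},
  {"x": 0,"y": 0,"z": 0.3,"rx": 0,"ry": 0,"rz": 0},
  {"x": 0,"y": 0,"z": 0,"rx": 0,"ry": 0,"rz": 0},
  {"x": 0,"y": 0,"z": 0,"rx": 0,"ry": 0,"rz": 0},
  {"x": 0,"y": 0,"z": 0,"rx": 0,"ry": 0,"rz": 0},
  {"x": 0,"y": 0,"z": 0,"rx": 0,"ry": 0,"rz": 0},
  {"x": 0,"y": 0,"z": 0,"rx": 0,"ry": 0,"rz": 0},
])

```text
t: 19.3
position: [0.5628, 0.2952, 0.1629]
tool_rot: [2.627, 0.002, 1.733]
force: [-0.2, -0.3, 0.1]
grip_width: 0.5
```

```bash
python3 - <<'E'
from go import *
r=tool(9.8,30);g=np.array([.6162,.3155,.0677])
plan(g-.005*r[:,2],r,6)
p,d,c=look("side","i")
cv2.imwrite("pics/i.png",cv2.resize(p[240:370,130:260],None,fx=4,fy=4,interpolation=3))
E
```

```text
t 19.3 N 6 shift cm [0.19 0.02 1.76] turn [-0.001  0.001 -0.001] | err mm [ 51.   19.9 -90.9] deg 0.7
  path [[0.58, 0.3, 0.13], [0.61, 0.31, 0.09]]
```

View pics/i.png

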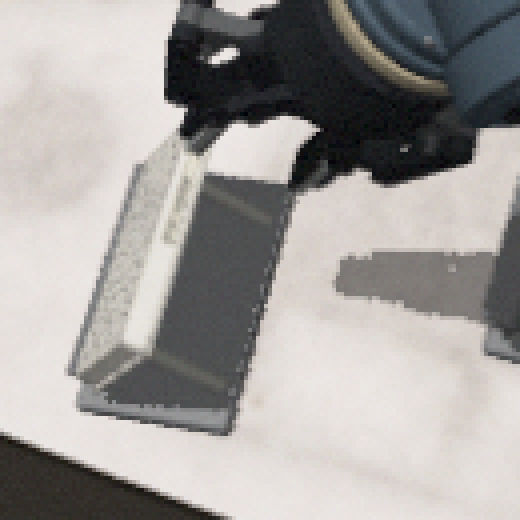

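The open fingers (crop 205,130 and 310,175) stand above the well plate's top edge, about 11 mm off along its length. I'll correct that and go in.

step_arm([
  {"x": 0.3,"y": 0.02,"z": 0.6,"rx": 0,"ry": 0,"rz": 0},
  {"x": 0.4,"y": 0.05,"z": 1,"rx": -0.004,"ry": 0.003,"rz": -0.003},
  {"x": 0.3,"y": 0.05,"z": 1.4,"rx": -0.004,"ry": 0.003,"rz": -0.003},
  {"x": 0.1,"y": 0,"z": 1.6,"rx": 0,"ry": 0,"rz": 0},
  {"x": 0,"y": 0,"z": 1.7,"rx": 0,"ry": 0,"rz": 0},
  {"x": 0,"y": 0,"z": 1.7,"rx": 0,"ry": 0,"rz": 0},
  {"x": 0,"y": 0,"z": 1.2,"rx": 0,"ry": 0,"rz": 0},
  {"x": 0,"y": 0,"z": 0.8,"rx": 0,"ry": 0,"rz": 0},
  {"x": 0,"y": 0,"z": 0,"rx": 0,"ry": 0,"rz": 0},
  {"x": 0,"y": 0,"z": 0,"rx": 0,"ry": 0,"rz": 0},
])

```text
t: 20.6
position: [0.614, 0.3159, 0.0682]
tool_rot: [2.621, 0.0, 1.742]
force: [-0.2, -0.8, -0.3]
grip_width: 0.497
```

```bash
python3 - <<'E'
from go import *
r=tool(9.8,30);g=np.array([.6162,.3155,.0677])
plan(g,r,1);print(arm.observe()["force"])
E
```

```text
t 20.6 N 1 shift cm [-0.08  0.16  0.15] turn [-0.003  0.     0.001] | err mm [ 2.2 -0.4 -0.5] deg 0.2
  path []
[-0.19750197 -0.81281522 -0.28031239]
```

step_arm([
  {"x": 0,"y": 0.1,"z": 0,"rx": 0,"ry": 0,"rz": 0},
  {"x": 0,"y": 0,"z": 0,"rx": 0,"ry": 0,"rz": 0},
  {"x": 0,"y": 0,"z": 0,"rx": 0,"ry": 0,"rz": 0},
  {"x": 0,"y": 0,"z": 0,"rx": 0,"ry": 0,"rz": 0},
  {"x": 0,"y": 0,"z": 0,"rx": 0,"ry": 0,"rz": 0},
  {"x": 0,"y": 0,"z": 0,"rx": 0,"ry": 0,"rz": 0},
  {"x": 0,"y": 0,"z": 0,"rx": 0,"ry": 0,"rz": 0},
  {"x": 0,"y": 0,"z": 0,"rx": 0,"ry": 0,"rz": 0},
  {"x": 0,"y": 0,"z": 0,"rx": 0,"ry": 0,"rz": 0},
  {"x": 0,"y": 0,"z": 0,"rx": 0,"ry": 0,"rz": 0},
], jaw=1, squeeze=50)

```text
t: 21.85
position: [0.6169, 0.317, 0.0725]
tool_rot: [2.614, -0.002, 1.743]
force: [-0.5, -1.0, -0.4]
grip_width: 0.159
```

```bash
python3 - <<'E'
from go import *
s=arm.observe();print(s["grip_width"]*85,s["position"],s["force"])
E
```

```text
13.517024344132233 [0.61694243 0.31704909 0.07249018] [-0.49859781 -0.96573539 -0.39710263]
```

step_arm([
  {"x": 0,"y": 0,"z": -0.5,"rx": 0,"ry": 0,"rz": 0},
  {"x": 0,"y": 0.02,"z": -1.0,"rx": 0,"ry": 0,"rz": 0},
  {"x": 0,"y": 0.1,"z": -1.5,"rx": 0,"ry": 0,"rz": 0},
  {"x": 0,"y": 0.3,"z": -2,"rx": 0,"ry": 0,"rz": 0},
  {"x": 0,"y": 0.8,"z": -2,"rx": 0,"ry": 0,"rz": 0},
  {"x": 0,"y": 1,"z": -2,"rx": 0,"ry": 0,"rz": 0},
  {"x": 0,"y": 1,"z": -2,"rx": 0.04,"ry": 0,"rz": 0},
  {"x": 0,"y": 1,"z": -2,"rx": 0.04,"ry": 0,"rz": 0},
  {"x": 0,"y": 0.5,"z": -1,"rx": 0.04,"ry": 0,"rz": 0},
  {"x": 0,"y": 0,"z": -0.5,"rx": 0.04,"ry": 0,"rz": 0},
])

```text
t: 23.1
position: [0.5807, 0.3116, 0.2332]
tool_rot: [2.78, -0.004, 1.747]
force: [-0.8, 0.6, -2.0]
grip_width: 0.153
```

```bash
python3 - <<'E'
from go import *
s=arm.observe();print(s["grip_width"]*85,s["force"],s["position"])
plan(np.array([.4876,-.1133,.20]),tool(9.5,0),10)
E
```

```text
13.045181883388572 [-0.78079959  0.5705422  -2.02301268] [0.58067228 0.31155389 0.23317706]
t 23.1 N 10 shift cm [-4.03 -1.68 -0.01] turn [ 0.036 -0.001  0.001] | err mm [ -93.1 -424.9  -33.2] deg 20.7
  path [[0.56, 0.23, 0.22], [0.54, 0.1, 0.21], [0.51, -0.03, 0.2]]
```

step_arm([
  {"x": -4.1,"y": -1.7,"z": 0,"rx": 0.036,"ry": -0.001,"rz": 0.001},
  {"x": -4.1,"y": -1.7,"z": 0,"rx": 0.036,"ry": -0.001,"rz": 0.001},
  {"x": -4.1,"y": -1.7,"z": 0,"rx": 0.036,"ry": -0.001,"rz": 0.001},
  {"x": -4.1,"y": -1.7,"z": 0,"rx": 0.036,"ry": -0.001,"rz": 0.001},
  {"x": -4.1,"y": -1.7,"z": 0,"rx": 0.036,"ry": -0.001,"rz": 0.001},
  {"x": -4.1,"y": -1.7,"z": 0,"rx": 0.036,"ry": -0.001,"rz": 0.001},
  {"x": -4.1,"y": -1.7,"z": 0,"rx": 0.036,"ry": -0.001,"rz": 0.001},
  {"x": -4.1,"y": -1.7,"z": 0,"rx": 0.036,"ry": -0.001,"rz": 0.001},
  {"x": -4.1,"y": -1.7,"z": 0,"rx": 0.036,"ry": -0.001,"rz": 0.001},
  {"x": -2.5,"y": -1,"z": 0,"rx": 0.03,"ry": -0.001,"rz": 0.001},
])

```text
t: 24.35
position: [0.4847, -0.1113, 0.2069]
tool_rot: [3.136, -0.004, 1.747]
force: [1.3, 0.3, -0.7]
grip_width: 0.154
```

```bash
python3 - <<'E'
from go import *
plan(np.array([.4876,-.1133,.145]),tool(9.5,0),4)
E
```

```text
t 24.35 N 4 shift cm [-0.07  0.06  1.55] turn [ 0.001 -0.001  0.003] | err mm [  2.9  -2.  -61.9] deg 0.7
  path [[0.49, -0.11, 0.18]]
```

step_arm([
  {"x": 0,"y": 0,"z": 0,"rx": 0,"ry": 0,"rz": 0},
  {"x": 0,"y": 0,"z": 0.8,"rx": 0,"ry": 0,"rz": 0.003},
  {"x": 0,"y": 0,"z": 1.2,"rx": 0,"ry": 0,"rz": 0.003},
  {"x": 0,"y": 0,"z": 1.2,"rx": 0,"ry": 0,"rz": 0.003},
  {"x": 0,"y": 0,"z": 1.2,"rx": 0,"ry": 0,"rz": 0},
  {"x": 0,"y": 0,"z": 1.2,"rx": 0,"ry": 0,"rz": 0},
  {"x": 0,"y": 0,"z": 0.5,"rx": 0,"ry": 0,"rz": 0},
  {"x": 0,"y": 0,"z": 0,"rx": 0,"ry": 0,"rz": 0},
  {"x": 0,"y": 0,"z": 0,"rx": 0,"ry": 0,"rz": 0},
  {"x": 0,"y": 0,"z": 0,"rx": 0,"ry": 0,"rz": 0},
])

```text
t: 25.6
position: [0.4844, -0.1085, 0.1424]
tool_rot: [3.134, -0.005, 1.739]
force: [-0.1, 0.8, -1.4]
grip_width: 0.158
```

```bash
python3 - <<'E'
from go import *
plan(np.array([.4876,-.1133,.1]),tool(9.5,0),4)
s=arm.observe();t=np.radians(9.5);e=np.array([np.cos(t),np.sin(t)]);f=np.array([-e[1],e[0]])
q=s["position"][:2]-[.4654,-.117];print("tcp a,b",q@e*1000,q@f*1000)
p,d,c=look("side","k")
P=c.reshape(-1,3);a=(P[:,:2]-[.4654,-.117])@e*1000;b=(P[:,:2]-[.4654,-.117])@f*1000
for lo,hi in((.09,.11),(.11,.13),(.13,.18)):
    k=(abs(a-24)<16)&(b>35)&(b<85)&(P[:,2]>lo)&(P[:,2]<hi)
    if k.sum()>3: print(lo,k.sum(),"a",np.percentile(a[k],[3,50,97]).round(1),"b",np.percentile(b[k],[1,99]).round(1))
cv2.imwrite("pics/k.png",cv2.resize(p[90:220,240:350],None,fx=4,fy=4,interpolation=3))
E
```

```text
t 25.6 N 4 shift cm [-0.13  0.05  1.06] turn [ 0.002 -0.001  0.001] | err mm [  3.2  -4.8 -42.4] deg 0.5
  path [[0.49, -0.11, 0.12]]
tcp a,b 20.145204598803378 5.222913832783868
0.09 27 a [15.5 20.9 27.9] b [44.5 69.2]
0.11 40 a [15.3 22.6 29.9] b [45.6 68.5]
0.13 144 a [14.5 21.5 29. ] b [35.6 67.4]
```

View pics/k.png

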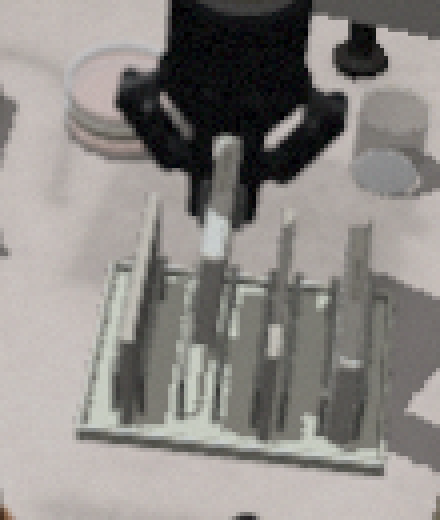

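The metal plate stands upright in the narrow slot (crop 280,330), and the well plate hangs over the wide slot (crop 215,250). Tool pose and side view agree: move 2.4 mm along rack +x and 4.5 mm along −y, then lower.

step_arm([
  {"x": -0.25,"y": 0.12,"z": 0,"rx": 0.003,"ry": -0.002,"rz": 0.002},
  {"x": -0.2,"y": 0.12,"z": 0.1,"rx": 0.003,"ry": -0.002,"rz": 0.002},
  {"x": -0.05,"y": 0.05,"z": 0.4,"rx": 0,"ry": 0,"rz": 0},
  {"x": 0,"y": 0,"z": 0.8,"rx": 0,"ry": 0,"rz": 0},
  {"x": 0,"y": 0,"z": 0.8,"rx": 0,"ry": 0,"rz": 0},
  {"x": 0,"y": 0,"z": 0.8,"rx": 0,"ry": 0,"rz": 0},
  {"x": 0,"y": 0,"z": 0.7,"rx": 0,"ry": 0,"rz": 0},
  {"x": 0,"y": 0,"z": 0.2,"rx": 0,"ry": 0,"rz": 0},
  {"x": 0,"y": 0,"z": 0,"rx": 0,"ry": 0,"rz": 0},
  {"x": 0,"y": 0,"z": 0,"rx": 0,"ry": 0,"rz": 0},
])

```text
t: 26.9
position: [0.4884, -0.1133, 0.1016]
tool_rot: [3.141, -0.001, 1.735]
force: [-0.1, -0.0, -0.7]
grip_width: 0.156
```

```bash
python3 - <<'E'
from go import *
plan(np.array([.4876,-.1133,.062]),tool(9.5,0),4);print(arm.observe()["wrist_torque"])
E
```

```text
t 26.9 N 4 shift cm [ 0.   -0.02  0.99] turn [ 0. -0. -0.] | err mm [ -0.8  -0.  -39.6] deg 0.1
  path [[0.49, -0.11, 0.08]]
[ 0.06206008  0.05941297 -0.01871921]
```

step_arm([
  {"x": 0,"y": -0.06,"z": 0.3,"rx": 0,"ry": 0,"rz": 0},
  {"x": 0,"y": 0,"z": 0.5,"rx": 0,"ry": 0,"rz": 0},
  {"x": 0,"y": 0,"z": 0.5,"rx": 0,"ry": 0,"rz": 0},
  {"x": 0,"y": 0,"z": 0.5,"rx": 0,"ry": 0,"rz": 0},
  {"x": 0,"y": 0,"z": 0.5,"rx": 0,"ry": 0,"rz": 0},
  {"x": 0,"y": 0,"z": 0.5,"rx": 0,"ry": 0,"rz": 0},
  {"x": 0,"y": 0,"z": 0.4,"rx": 0,"ry": 0,"rz": 0},
  {"x": 0,"y": 0,"z": 0.2,"rx": 0,"ry": 0,"rz": 0},
  {"x": 0,"y": 0,"z": 0,"rx": 0,"ry": 0,"rz": 0},
  {"x": 0,"y": 0,"z": 0,"rx": 0,"ry": 0,"rz": 0},
])

```text
t: 28.15
position: [0.488, -0.1134, 0.0654]
tool_rot: [3.14, -0.001, 1.735]
force: [0.5, 0.2, -1.3]
grip_width: 0.156
```

step_arm([
  {"x": 0,"y": 0,"z": 0.2,"rx": 0,"ry": 0,"rz": 0},
  {"x": 0,"y": 0,"z": 0.2,"rx": 0,"ry": 0,"rz": 0},
  {"x": 0,"y": 0,"z": 0.2,"rx": 0,"ry": 0,"rz": 0},
  {"x": 0,"y": 0,"z": 0.2,"rx": 0,"ry": 0,"rz": 0},
  {"x": 0,"y": 0,"z": 0.2,"rx": 0,"ry": 0,"rz": 0},
  {"x": 0,"y": 0,"z": 0,"rx": 0,"ry": 0,"rz": 0},
  {"x": 0,"y": 0,"z": 0,"rx": 0,"ry": 0,"rz": 0},
  {"x": 0,"y": 0,"z": 0,"rx": 0,"ry": 0,"rz": 0},
  {"x": 0,"y": 0,"z": 0,"rx": 0,"ry": 0,"rz": 0},
  {"x": 0,"y": 0,"z": 0,"rx": 0,"ry": 0,"rz": 0},
])

```text
t: 29.4
position: [0.4895, -0.1136, 0.0592]
tool_rot: [3.137, 0.0, 1.735]
force: [-0.6, -0.7, 1.7]
grip_width: 0.158
```

```bash
python3 - <<'E'
from chk import *
s=arm.observe();print(s["position"],s["force"],s["wrist_torque"])
tops("l")
E
```

```text
[ 0.4895329  -0.11362664  0.05923249] [-0.63458084 -0.65372564  1.72356182] [-0.01808985  0.14363018 -0.00416266]
-67.5 292 a [-71.7 -64.6 -57.4] b [-58.7  62.8] z97 0.0919
-22.5 134 a [-22.4 -18.   -7.7] b [-11.7  64.1] z97 0.1184
22.5 301 a [13.  25.2 36.1] b [-32.1  62. ] z97 0.1099
67.5 171 a [57.4 66.7 72.2] b [-57.2  65.9] z97 0.1179
```

On the floor, the force having changed sign. Releasing, then up.

step_arm([
  {"x": 0,"y": 0,"z": 0,"rx": 0,"ry": 0,"rz": 0},
  {"x": 0,"y": 0,"z": 0,"rx": 0,"ry": 0,"rz": 0},
  {"x": 0,"y": 0,"z": 0,"rx": 0,"ry": 0,"rz": 0},
  {"x": 0,"y": 0,"z": 0,"rx": 0,"ry": 0,"rz": 0},
  {"x": 0,"y": 0,"z": -0.5,"rx": 0,"ry": 0,"rz": 0},
  {"x": 0,"y": 0,"z": -1,"rx": 0,"ry": 0,"rz": 0},
  {"x": 0,"y": 0,"z": -2,"rx": 0,"ry": 0,"rz": 0},
  {"x": 0,"y": 0,"z": -2,"rx": 0,"ry": 0,"rz": 0},
  {"x": 0,"y": 0,"z": -3,"rx": 0,"ry": 0,"rz": 0},
  {"x": 0,"y": 0,"z": -3,"rx": 0,"ry": 0,"rz": 0},
], jaw=0.34)

```text
t: 30.7
position: [0.4882, -0.1133, 0.179]
tool_rot: [3.139, -0.001, 1.735]
force: [-0.1, -0.4, 0.0]
grip_width: 0.325
```

```bash
python3 - <<'E'
from chk import *
from rack import *
tops("n"); print(arm.observe()["position"])
# counter & knob from initial views, triangulate knob
O=[];V=[]
for n,(u0,u1,v0,v1) in dict(side=(292,312,214,232),top=(218,242,200,222)).items():
    p,d,c=C[n];g=p.max(2)[v0:v1,u0:u1]
    k=(c[v0:v1,u0:u1,2]>.078)&(c[v0:v1,u0:u1,2]<.12)
    ys,xs=np.nonzero(k);m=(xs.mean()+u0,ys.mean()+v0);print(n,k.sum(),m,"cloud",c[v0:v1,u0:u1][k].mean(0).round(4),"dark",[(int(a)+u0,int(b)+v0) for b,a in list(zip(*np.nonzero(g<45)))[:6]])
    o,v=rays(n,[m]);v=v[0]/np.linalg.norm(v);O.append(o);V.append(v)
A=sum(np.eye(3)-np.outer(v,v) for v in V);b=sum((np.eye(3)-np.outer(v,v))@o for o,v in zip(O,V))
print("knob tri",np.linalg.solve(A,b).round(4))
for n in C:
    P=C[n][2].reshape(-1,3);k=(abs(P[:,0]-.437)<.07)&(abs(P[:,1]-.07)<.05)&(P[:,2]>.034)&(P[:,2]<.054);print(n,rect(P[k]),np.median(P[k,2]).round(4))
E
```

```text
-67.5 287 a [-71.8 -64.6 -57.4] b [-58.9  62.6] z97 0.0921
-22.5 148 a [-22.4 -18.9 -15.2] b [-61.9  64.2] z97 0.0939
22.5 274 a [19.1 25.7 33.5] b [-59.7  61.5] z97 0.0919
67.5 194 a [65.4 68.1 72.6] b [-61.6  64.6] z97 0.0939
[ 0.48982726 -0.11383336  0.18272531]
side 74 (np.float64(300.1756756756757), np.float64(222.6081081081081)) cloud [0.4181 0.0728 0.0965] dark [(301, 219), (302, 219), (299, 220), (300, 220), (301, 220), (302, 220)]
top 37 (np.float64(229.0), np.float64(215.0)) cloud [0.4145 0.0696 0.0995] dark [(229, 201), (237, 202), (237, 203), (238, 207), (230, 208), (230, 209)]
knob tri [0.4164 0.0704 0.0935]
side (array([439. ,  78.7]), array([63.8, 63.9]), 17.8) 0.0415
top (array([435.8,  78.7]), array([64. , 61.6]), 16.9) 0.0418
```

Both plates are racked with tops level with the others and centred. The knob is at about (0.416, 0.070, 0.094) and the counter centre at about (0.437, 0.077), yaw about 17°. That fits the 23 mm rest lean.

```bash
python3 - <<'E'
from go import *
r=tool(17,0)
m=plan(np.array([.37,.056,.18]),r,7);plan(np.array([.372,.0565,.083]),r,5,m)
E
```

```text
t 30.75 N 7 shift cm [ 2.74 -1.14  0.03] turn [ 0.001  0.    -0.019] | err mm [-119.8  169.8   -2.7] deg 7.6
  path [[0.46, -0.06, 0.18], [0.41, 0.01, 0.18]]
t 30.75 N 5 shift cm [-0.    0.04  1.94] turn [0. 0. 0.] | err mm [  2.    0.5 -97. ] deg 0.0
  path [[0.37, 0.06, 0.14], [0.37, 0.06, 0.08]]
```

step_arm([
  {"x": 2.75,"y": -1.15,"z": 0,"rx": 0,"ry": 0,"rz": -0.019},
  {"x": 2.75,"y": -1.15,"z": 0,"rx": 0,"ry": 0,"rz": -0.019},
  {"x": 2.75,"y": -1.15,"z": 0,"rx": 0,"ry": 0,"rz": -0.019},
  {"x": 2.75,"y": -1.15,"z": 0,"rx": 0,"ry": 0,"rz": -0.019},
  {"x": 2.75,"y": -1.15,"z": 0,"rx": 0,"ry": 0,"rz": -0.019},
  {"x": 2.75,"y": -1.15,"z": 0,"rx": 0,"ry": 0,"rz": -0.019},
  {"x": 2.75,"y": -1.15,"z": 0,"rx": 0,"ry": 0,"rz": -0.019},
  {"x": 0,"y": 0,"z": 0,"rx": 0,"ry": 0,"rz": 0},
  {"x": 0,"y": 0,"z": 0,"rx": 0,"ry": 0,"rz": 0},
  {"x": 0,"y": 0,"z": 0,"rx": 0,"ry": 0,"rz": 0},
], jaw=1)

```text
t: 32.0
position: [0.367, 0.0599, 0.1873]
tool_rot: [3.125, 0.008, 1.871]
force: [-0.1, 0.0, -0.4]
grip_width: -0.001
```

```bash
python3 - <<'E'
from go import *
plan(np.array([.372,.0565,.083]),tool(17,0),6)
E
```

```text
t 32.0 N 6 shift cm [-0.07  0.05  1.74] turn [0.003 0.001 0.001] | err mm [   5.    -3.4 -104.3] deg 1.1
  path [[0.37, 0.06, 0.15], [0.37, 0.06, 0.1]]
```

step_arm([
  {"x": -0.07,"y": 0.05,"z": 1,"rx": 0.003,"ry": 0.001,"rz": 0},
  {"x": -0.07,"y": 0.05,"z": 1.7,"rx": 0.003,"ry": 0.001,"rz": 0},
  {"x": -0.07,"y": 0.05,"z": 1.7,"rx": 0.003,"ry": 0.001,"rz": 0},
  {"x": -0.07,"y": 0.05,"z": 1.7,"rx": 0.003,"ry": 0.001,"rz": 0},
  {"x": -0.07,"y": 0.05,"z": 1.7,"rx": 0.003,"ry": 0.001,"rz": 0},
  {"x": 0,"y": 0,"z": 1.7,"rx": 0,"ry": 0,"rz": 0},
  {"x": 0,"y": 0,"z": 0.8,"rx": 0,"ry": 0,"rz": 0},
  {"x": 0,"y": 0,"z": 0,"rx": 0,"ry": 0,"rz": 0},
  {"x": 0,"y": 0,"z": 0,"rx": 0,"ry": 0,"rz": 0},
  {"x": 0,"y": 0,"z": 0,"rx": 0,"ry": 0,"rz": 0},
])

```text
t: 33.25
position: [0.3729, 0.0543, 0.078]
tool_rot: [-3.141, 0.002, 1.866]
force: [-0.1, -0.2, -0.2]
grip_width: 0.0
```

```bash
python3 - <<'E'
from go import *
plan(np.array([.372,.0565,.083]),tool(17,0),1)
p,d,c=look("side","q")
cv2.imwrite("pics/q.png",cv2.resize(p[200:270,260:350],None,fx=6,fy=6,interpolation=3))
E
```

```text
t 33.25 N 1 shift cm [ 0.23 -0.02 -0.5 ] turn [-0.     0.002 -0.002] | err mm [-0.9  2.2  5. ] deg 0.2
  path []
```

View pics/q.png

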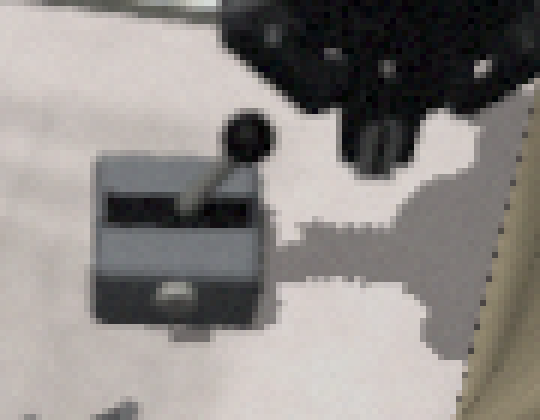

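The shut fingers (crop 380,150) are beside the knob on its display side (250,135). Pushing in the +y tool direction.

step_arm([
  {"x": 0.1,"y": 0.5,"z": -0.25,"rx": 0,"ry": 0,"rz": 0},
  {"x": 0.1,"y": 0.6,"z": -0.25,"rx": 0,"ry": 0,"rz": 0},
  {"x": 0,"y": 0.6,"z": 0,"rx": 0,"ry": 0,"rz": 0},
  {"x": 0,"y": 0.6,"z": 0,"rx": 0,"ry": 0,"rz": 0},
  {"x": 0,"y": 0.6,"z": 0,"rx": 0,"ry": 0,"rz": 0},
  {"x": 0,"y": 0.6,"z": 0,"rx": 0,"ry": 0,"rz": 0},
  {"x": 0,"y": 0.6,"z": 0,"rx": 0,"ry": 0,"rz": 0},
  {"x": 0,"y": 0.6,"z": 0,"rx": 0,"ry": 0,"rz": 0},
  {"x": 0,"y": 0.6,"z": 0,"rx": 0,"ry": 0,"rz": 0},
  {"x": 0,"y": 0.4,"z": 0,"rx": 0,"ry": 0,"rz": 0},
])

```text
t: 34.55
position: [0.4303, 0.0741, 0.0837]
tool_rot: [-3.14, 0.002, 1.866]
force: [-2.3, -2.5, 0.2]
grip_width: -0.002
```

```bash
cat > lev.py <<'E'
from go import *
s=arm.observe();t=np.radians(17);e=np.array([np.cos(t),np.sin(t)]);f=np.array([-e[1],e[0]]);q=s["position"][:2]-[.437,.0765]
print("a,b",(q@e*1000).round(1),(q@f*1000).round(1),"z",s["position"][2].round(4),"F along",(s["force"][:2]@e).round(2),s["force"].round(2))
E
python3 lev.py
```

```text
a,b -7.1 -0.3 z 0.0837 F along -2.9 [-2.28 -2.47  0.23]
```

step_arm([
  {"x": 0,"y": 0.3,"z": 0,"rx": 0,"ry": 0,"rz": 0},
  {"x": 0,"y": 0.3,"z": 0,"rx": 0,"ry": 0,"rz": 0},
  {"x": 0,"y": 0.3,"z": 0,"rx": 0,"ry": 0,"rz": 0},
  {"x": 0,"y": 0.3,"z": 0,"rx": 0,"ry": 0,"rz": 0},
  {"x": 0,"y": 0.3,"z": 0,"rx": 0,"ry": 0,"rz": 0},
  {"x": 0,"y": 0.3,"z": 0,"rx": 0,"ry": 0,"rz": 0},
  {"x": 0,"y": 0.3,"z": 0,"rx": 0,"ry": 0,"rz": 0},
  {"x": 0,"y": 0.3,"z": 0,"rx": 0,"ry": 0,"rz": 0},
  {"x": 0,"y": 0.3,"z": 0,"rx": 0,"ry": 0,"rz": 0},
  {"x": 0,"y": 0.3,"z": 0,"rx": 0,"ry": 0,"rz": 0},
])

```text
t: 35.8
position: [0.4415, 0.0779, 0.0823]
tool_rot: [-3.093, -0.001, 1.869]
force: [-20.9, -11.1, 22.0]
grip_width: -0.003
```

```bash
python3 lev.py; python3 - <<'E'
from h import *
p,d,c=look("side","r")
cv2.imwrite("pics/r.png",cv2.resize(p[200:270,260:350],None,fx=6,fy=6,interpolation=3))
E
```

```text
a,b 4.7 0.1 z 0.0823 F along -23.22 [-20.89 -11.09  22.03]
```

View pics/r.png

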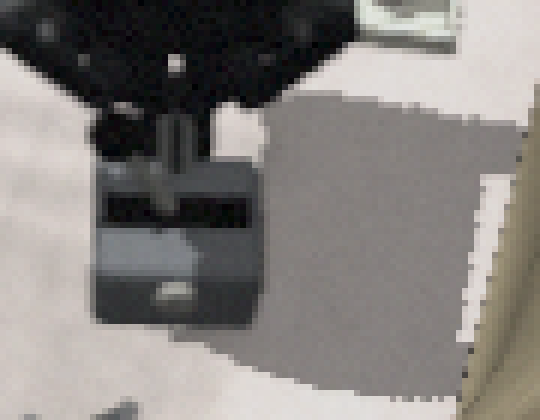

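The lever leans away from the display (ball at crop 115,135). The tool stalled at 23 N, so it's at its stop. I'll back off so it springs back.

step_arm([
  {"x": 0,"y": -0.8,"z": 0,"rx": 0,"ry": 0,"rz": 0},
  {"x": 0,"y": -1,"z": 0,"rx": 0,"ry": 0,"rz": 0},
  {"x": 0,"y": -1,"z": 0,"rx": 0,"ry": 0,"rz": 0},
  {"x": 0,"y": -1,"z": 0,"rx": 0,"ry": 0,"rz": 0},
  {"x": 0,"y": -1,"z": 0,"rx": 0,"ry": 0,"rz": 0},
  {"x": 0,"y": -1.2,"z": 0,"rx": 0,"ry": 0,"rz": 0},
  {"x": 0,"y": -1.2,"z": 0,"rx": 0,"ry": 0,"rz": 0},
  {"x": 0,"y": -1,"z": -0.5,"rx": 0,"ry": 0,"rz": 0},
  {"x": 0,"y": 0,"z": -1,"rx": 0,"ry": 0,"rz": 0},
  {"x": 0,"y": 0,"z": -2,"rx": 0,"ry": 0,"rz": 0},
])

```text
t: 37.1
position: [0.3609, 0.053, 0.1234]
tool_rot: [-3.095, -0.001, 1.868]
force: [0.9, 0.4, 0.2]
grip_width: -0.002
```

step_arm([
  {"x": 0,"y": 0,"z": -2,"rx": 0,"ry": 0,"rz": 0},
  {"x": 0,"y": 0,"z": -3,"rx": 0,"ry": 0,"rz": 0},
  {"x": 0,"y": 0,"z": -3,"rx": 0,"ry": 0,"rz": 0},
  {"x": 0,"y": 0,"z": -2,"rx": 0,"ry": 0,"rz": 0},
  {"x": 0,"y": 0,"z": 0,"rx": 0,"ry": 0,"rz": 0},
  {"x": 0,"y": 0,"z": 0,"rx": 0,"ry": 0,"rz": 0},
  {"x": 0,"y": 0,"z": 0,"rx": 0,"ry": 0,"rz": 0},
  {"x": 0,"y": 0,"z": 0,"rx": 0,"ry": 0,"rz": 0},
  {"x": 0,"y": 0,"z": 0,"rx": 0,"ry": 0,"rz": 0},
  {"x": 0,"y": 0,"z": 0,"rx": 0,"ry": 0,"rz": 0},
])

```text
t: 38.35
position: [0.3664, 0.0546, 0.2294]
tool_rot: [-3.099, 0.0, 1.868]
force: [-0.0, 1.1, -0.7]
grip_width: 0.003
```

```bash
python3 lev.py; python3 - <<'E'
from chk import *
tops("z")
p=cv2.imread("pics/z_side.png");a=cv2.imread("pics/a_side.png")
cv2.imwrite("pics/z.png",cv2.resize(p[90:270,210:390],None,fx=3.2,fy=3.2,interpolation=3))
for nm,(v0,v1,u0,u1) in dict(petri=(98,130,252,292),beaker=(108,142,322,352),bottle=(205,250,218,252)).items():
    print(nm,"mean change",cv2.absdiff(p,a)[v0:v1,u0:u1].mean().round(1))
E
```

```text
a,b -73.9 -0.3 z 0.2294 F along 0.29 [-0.05  1.14 -0.73]
-67.5 74 a [-70.9 -61.5 -57.4] b [-18.   63.6] z97 0.089
-22.5 87 a [-22.4 -18.8 -15.3] b [-62.1  63.8] z97 0.0938
22.5 271 a [19.  25.6 33.3] b [-60.4  60.5] z97 0.0917
67.5 194 a [65.3 68.1 72.7] b [-60.9  65.1] z97 0.0935
petri mean change 20.1
beaker mean change 115.6
bottle mean change 15.9
```

The picture limit is reached, so I'll check the knob and loose things from depth.

```bash
python3 - <<'E'
from m import *
n={}
for k in("side","top"):
    p,d,c=look(k,"y");n[k]=c
for nm,(x0,x1,y0,y1,zl,zh) in dict(knob=(.38,.5,.03,.12,.078,.105),bottle=(.5,.61,.04,.15,.06,.115),petri=(.54,.69,-.39,-.25,.03,.06),beaker=(.35,.48,-.4,-.28,.03,.08)).items():
  for k in n:
    r=[]
    for c in(C[k][2],n[k]):
      m=(c[...,0]>x0)&(c[...,0]<x1)&(c[...,1]>y0)&(c[...,1]<y1)&(c[...,2]>zl)&(c[...,2]<zh);r.append((int(m.sum()),c[m].mean(0).round(4).tolist() if m.any() else None))
    print(nm,k,r)
E
```

```text
knob side [(74, [0.4181, 0.0728, 0.0965]), (73, [0.4179, 0.0731, 0.0971])]
knob top [(36, [0.4145, 0.0696, 0.0994]), (21, [0.4163, 0.0663, 0.0987])]
bottle side [(403, [0.5604, 0.1093, 0.082]), (406, [0.5603, 0.1092, 0.0821])]
bottle top [(229, [0.5588, 0.0991, 0.0828]), (229, [0.5587, 0.0993, 0.0828])]
petri side [(538, [0.6144, -0.3181, 0.0427]), (531, [0.614, -0.3185, 0.0429])]
petri top [(696, [0.6127, -0.3228, 0.045]), (687, [0.6127, -0.3229, 0.045])]
beaker side [(325, [0.4153, -0.3318, 0.0489]), (0, None)]
beaker top [(143, [0.4146, -0.3358, 0.0525]), (147, [0.4145, -0.3352, 0.0526])]
```

Everything else is unmoved and the knob is back at rest, so I'm handing in.

```bash
python3 -c "
from bench import arm
print(arm.close_job())"
```

```text
the job is handed in; nothing more can be done
None
```

I racked both plates, then swung the counter lever to its stop and let it spring back. The job is handed in at about 38.5 s of the 69 s allowed. No verdict was reported.

- **Plates:** the metal plate stands in the narrow slot and the well plate in the wide slot, both released. Their tops are level with the racked plates at about 92–94 mm. Their ends run from −60 to +61 mm (well) and −62 to +64 mm (metal), so both are centred.
- **Lever:** I pushed the knob until the tool stalled at about 23 N along the push (about 32 N in all), and the picture showed the lever leaning away from the display. After I backed off, the side view put the knob within 1 mm of its rest position.
- **Other things:** the bottle, petri dishes and beaker are within 1 mm of where they started. Neither neighbouring racked plate showed any shift after its new neighbour was placed.

**Checks that disagreed or failed:**
- In the last side picture the arm hid the beaker and much of the racked well plate. The beaker was confirmed from the top view only. The well plate's last clear reading was before the lever push.
- The top view's knob reading differed by 3–4 mm because of partial occlusion.
- The last picture could not be viewed because the 12-picture limit was reached, so the final check was by depth alone.
- One move call was refused because some rows left out values. It did nothing, and I resent it complete.

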